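# Uncover a lid strip, roll it flat with the hand roller and put the roller away

### The job

Lift the dust cover off the cooling block and nest it squarely over the identical spare cover. Then take the hand roller from its stand and, pressing firmly, roll it along the orange lid strip from one end to the other until all eight lids are seated flat; press the lids with the roller's wheel only and do not touch the block or its lids with the gripper or arm. Finally hang the roller back upright, by its flange on the two rails of its stand, and leave the other things on the bench alone.

Things in the scene. Friction and masses are not known exactly. Their poses are not given: they have to be found in the camera images.
- strip_block: Aluminium cooling block, 66 (x) x 140 (y) x 30 (z) mm, fixed to the bench; origin at the centre of its underside. Along the middle of its flat top (30 mm up) lies a row of eight orange lids along its y axis, pitch 13 mm, each 12 (x) x 12.4 (y) mm, 3 mm thick, under the dust cover at the start.
- strip_end_a (a point): Centre of the upper face of the end lid lid_0 when fully seated, on the block's -y end: 33 mm above the bench. A lid that is up stands up to 4 mm higher.
- strip_end_b (a point): The same point of the other end lid, lid_7, on the block's +y end, 91 mm from strip_end_a.
- dust_cover_center (a point): Centre (half-way up) of the blue dust cover over the strip: stepped hollow plastic cover, open below, 0.15 kg, 46 mm high, standing loosely on the block, long side along it. Lower skirt 52 (x) x 126 (y) mm, 24 mm high; a flat shoulder; above it the crown, 38 (x) x 112 (y) mm with upright walls, 22 mm high: grasp it across the 38 mm.
- dust_cover: The same cover; origin at the centre of its underside, 23 mm below the centre, y along its length. Its skirt (46 x 120 mm inside, 24 mm high) fits over the crown of the spare cover with 4 mm clearance on each side and comes to rest on its shoulder, 24 mm above where the spare stands.
- spare_cover: An identical blue cover standing loose on the bench, open side down; origin at the centre of its underside, y along its length, z up. Its shoulder is 24 mm and its top 46 mm above the bench. Two-way symmetric.
- roller_handle (a point): Centre of the roller's green handle, an upright 28 x 28 mm square bar, 44 mm high, on a black flange 64 (x) x 60 (y) x 6 mm whose upper face lies 21 mm below this point; fingertips standing on the flange can press on it. Axes as the roller's.
- roller: Sprung hand roller, 0.27 kg, 107 mm high; origin at the bottom of its wheel (spring out), 85 mm below the handle's centre; flange underside 58 mm above the origin. The black wheel, 32 mm diameter, 24 mm wide, turns about x, so it rolls along the roller's y. Its sprung fork yields at 8 N, then 1 N more per mm, 10 mm of travel.
- roller_stand: Grey stand fixed to the bench, 90 x 90 mm base, two upright rails along its y axis, tops 68 mm up, 12 mm thick, inner faces at x = +-23 mm. The roller hangs between them by its flange (fork 34 mm wide), rolling direction along the rails, its origin 10 mm above the stand's origin, which is the centre of the underside.
- roller_wheel (a joint): Angle in rad through which the wheel has turned, near 0 at the start; 1 rad is 16 mm of rolling; either sign.
- lid_0 (a joint): How far lid 0 of the strip (counted from the block's -y end) is pressed down, m: 0 to 0.0012 at the start (up), 0.004 fully seated; it yields to about 3 N and stays where it is left.
- lid_1 (a joint): How far lid 1 of the strip (counted from the block's -y end) is pressed down, m: 0 to 0.0012 at the start (up), 0.004 fully seated; it yields to about 3 N and stays where it is left.
- lid_2 (a joint): How far lid 2 of the strip (counted from the block's -y end) is pressed down, m: 0 to 0.0012 at the start (up), 0.004 fully seated; it yields to about 3 N and stays where it is left.
- lid_3 (a joint): How far lid 3 of the strip (counted from the block's -y end) is pressed down, m: 0 to 0.0012 at the start (up), 0.004 fully seated; it yields to about 3 N and stays where it is left.
- lid_4 (a joint): How far lid 4 of the strip (counted from the block's -y end) is pressed down, m: 0 to 0.0012 at the start (up), 0.004 fully seated; it yields to about 3 N and stays where it is left.
- lid_5 (a joint): How far lid 5 of the strip (counted from the block's -y end) is pressed down, m: 0 to 0.0012 at the start (up), 0.004 fully seated; it yields to about 3 N and stays where it is left.
- lid_6 (a joint): How far lid 6 of the strip (counted from the block's -y end) is pressed down, m: 0 to 0.0012 at the start (up), 0.004 fully seated; it yields to about 3 N and stays where it is left.
- lid_7 (a joint): How far lid 7 of the strip (counted from the block's -y end) is pressed down, m: 0 to 0.0012 at the start (up), 0.004 fully seated; it yields to about 3 N and stays where it is left.
- marker_pen: black marker pen, 131 mm long, 12 mm wide, lying on the bench; bystander, origin at the centre of its underside
- forceps: steel forceps, 122 mm long, 6 mm high, lying on the bench; bystander, origin at the centre of its underside
- timer: white bench timer, 58x72x18 mm; bystander, origin at the centre of its underside
- reagent_2: white bottle with red cap, 48 mm diameter, 105 mm tall; bystander, origin at the centre of its underside
Mind the look-alikes: they are no part of the job. Leave any pink look-alike of the dust_cover alone.

How it is judged:
By the outcome, as a careful person would: the job done as asked, in the order asked, and still so for the second after the job is handed in, with the robot touching nothing.
It also fails if it takes over 61 s, if anything falls off the work surface, if the arm or the gripper's body presses on something with over 40 N, if the wrist force passes 120 N, or if a joint passes its speed limit or range.

### The arm

A 6-joint arm with a two-finger parallel gripper is mounted at the origin on a cart in front of the work surface, level with it; the furniture and walls round the work are solid. World frame = base frame: x ahead of the robot, y to its left, z up, the work surface at z = 0. Lengths are in mm, angles in degrees, forces in N, time in s.
With the tool pointing down it reaches from about 325 to 900 mm from the base axis. Payload 3.5 kg.
Tool frame: the origin (TCP) lies on the centre line of the jaws, within the pads' length; the fingertips stand ahead of it and the grasp point (between the pads) lies 5 mm behind it (arm.tip_extent is the z of the fingertips in the tool frame, in mm); z points along the fingers, y is the direction in which the jaws open and shut (so a half turn about z gives the same grasp; the last joint's range is limited). The gripper opens to 85 mm and grips with 20 to 120 N. Pads are 22 mm wide; open, the fingers measure 114 mm over their backs; the gripper's body (76 mm by 85 mm) begins 54 mm behind the grasp point. The pads swing forward as they close: fully open they stand 13 mm farther back than shut.
Start: joints at [-72.445, 15.837, -1.513, 72.651, 0, 84.076], TCP at [249.004, -573.253, 245.313] pointing down, gripper open.
Joint ranges: [-178.77, 178.77], [-48.84, 107.48], [-61.69, 71.31], [-111.58, 123.2], [-90, 87.43], [-180, 180]. Speed limits (degrees/s): [147.25, 147.25, 180, 180, 180, 180].

### API

Orientations are given as a 3x3 rotation matrix whose columns are the frame's x, y, z axes.
In Python, from rig import arm gives the robot as it stands.
- The arm moves only by the tool carry_out, never from a script. Its arguments are lists of equal length, an entry for each row: "gripper": the gripper's target within -1 to 1 (fully open at 1, half-way at 0, shut at -1); "dp": the shift along the tool's x, y, z in cm, a list of three; "angular": the turn, a rotation vector about the tool's x, y, z in rad, a list of three. In form: {"gripper": [gripper, ...], "dp": [[x, y, z], ...], "angular": [[rx, ry, rz], ...]}. A call has exactly 10 rows; each row shifts and turns the pose as measured when the row begins, along the tool's axes as they then stand; what a row does not reach is not made up. A row lasts 1/12 s, in which the tool goes at most 41.7 mm and 7.16 degrees, less where a joint would pass 70% of its speed; a pose out of reach is approached as far as the arm can. A call with a gripper value outside its range is refused whole. The fingers move at their own pace and stop on an object; "newtons" is the grip in N (left out, the last holds). Time passes only in rows, so rows that do not move let the fingers close, or fill a call up. It gives the time, the measured TCP pose, the force and the opening at its end, in the units of the state.
- arm.sense(): the state, without advancing time (a new reading comes with each control period).
- arm.read_camera(name): name is "scene" or "side" or "wrist"; returns a dict with "img" (400x640x3 uint8, red, green, blue), "camera_matrix" (3x3 intrinsics, pixels), "xyz" and "attitude" of the camera in the world; the wrist camera has in their place "tool_from_camera" (4x4, takes a point from camera to tool coordinates, whose origin is the TCP and whose axes are the flange's). Camera axes: x right, y up, looking along -z (the intrinsics and any distortion apply to the point x, -y, -z); pixel columns grow to the right and rows downward; lengths in mm; the calibration is good to about 2 mm. A picture is of the moment at which its call begins: read the wrist's pose just before it. There is no depth.
- arm.sign_off(): hands the job in, once; it reports no verdict.
The state is a dict: "time_s": time; "joint_positions": joint angles; "qvel": joint speeds; "joint_torque": joint torques, N m; "tcp_pos": TCP position; "orientation": TCP orientation; "ft_force": force on the tool from outside, world axes, zero at the start; "wrist_torque": the same for the moment, N m; "finger_gap": finger opening in mm.
Only numpy, scipy, OpenCV 4.12 (cv2) and the standard library are available. Lean on these libraries where they do the work, as an engineer would, in place of code of your own. Each camera call takes 0.05 s, during which the arm holds its last target.

## Working session

There is one attempt and no reset: what is moved stays moved. The work goes in short steps, Python scripts to look and compute and a tool call to move; the robot and the scene stay as the last step left them, time stands still between calls to the robot, and variables do not carry over. Pictures are saved under pics/ and viewed, and the job is handed in when it is done.

Besides the shell and the picture viewer there is one more tool, called as name(argument=value, ...) on one line, values as JSON. carry_out: Moves the arm, as the interface text tells. Its arguments: {"type":"object","properties":{"gripper":{"type":"array","items":{"type":"number"}},"dp":{"type":"array","items":{"type":"array","items":{"type":"number"}}},"angular":{"type":"array","items":{"type":"array","items":{"type":"number"}}},"newtons":{"type":"number"}},"required":["gripper","dp","angular"]}

```bash
ls; mkdir -p pics; python3 - <<'E'
from rig import arm
import cv2,numpy as np
s=arm.sense(); print(s); print(arm.tip_extent)
for n in ["scene","side","wrist"]:
    c=arm.read_camera(n); cv2.imwrite(f"pics/{n}0.png",c["img"][:,:,::-1])
    print(n,{k:np.round(v,3).tolist() for k,v in c.items() if k!="img"})
E
```

```text
pics
{'time_s': 0.0, 'joint_positions': array([-7.24465122e+01,  1.58781394e+01, -1.59694760e+00,  7.26519104e+01,
        4.38927734e-04,  8.40757167e+01]), 'qvel': array([ 0.00370263,  0.01295738,  0.03267545,  0.0015571 , -0.0677576 ,
       -0.02034736]), 'joint_torque': array([ 3.62261408e-04, -4.45519102e+01,  2.95197630e+01,  1.65214052e-02,
        4.89585511e-05, -1.90921465e-07]), 'tcp_pos': array([ 248.76318221, -572.5460669 ,  244.16832537]), 'orientation': array([[ 9.17214788e-01,  3.98392514e-01, -6.61190102e-04],
       [ 3.98392992e-01, -9.17212379e-01,  2.11562175e-03],
       [ 2.36396120e-04, -2.20389306e-03, -9.99997543e-01]]), 'ft_force': array([-1.33264544,  0.97754489,  0.18421776]), 'wrist_torque': array([0.02093388, 0.01399108, 0.0189264 ]), 'finger_gap': 85.18038837476402}
14.0
scene {'camera_matrix': [[519.545, 0.0, 309.497], [0.0, 519.545, 211.371], [0.0, 0.0, 1.0]], 'xyz': [-414.435, -870.515, 1073.789], 'attitude': [[0.633, 0.474, -0.612], [-0.774, 0.387, -0.501], [-0.001, 0.791, 0.612]]}
side {'camera_matrix': [[361.723, 0.0, 322.856], [0.0, 361.723, 198.806], [0.0, 0.0, 1.0]], 'xyz': [508.858, 688.364, 670.236], 'attitude': [[-0.995, 0.059, -0.085], [-0.103, -0.595, 0.797], [-0.003, 0.802, 0.598]]}
wrist {'camera_matrix': [[285.622, 0.0, 319.579], [0.0, 285.622, 200.031], [0.0, 0.0, 1.0]], 'tool_from_camera': [[0.001, 0.965, 0.261, 65.335], [1.0, -0.001, 0.0, -0.257], [0.0, 0.261, -0.965, -129.085], [0.0, 0.0, 0.0, 1.0]]}
```

View pics/scene0.png

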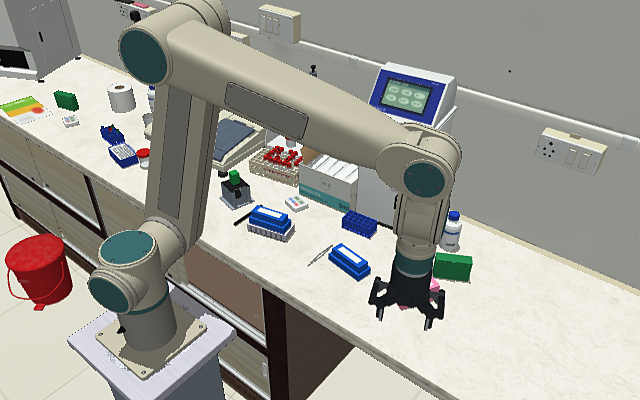

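View pics/side0.png

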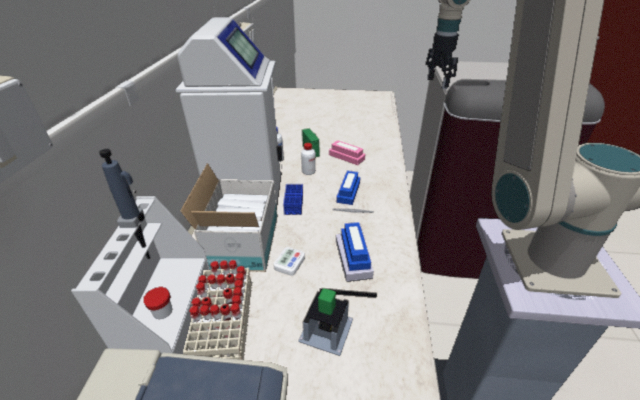

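View pics/wrist0.png

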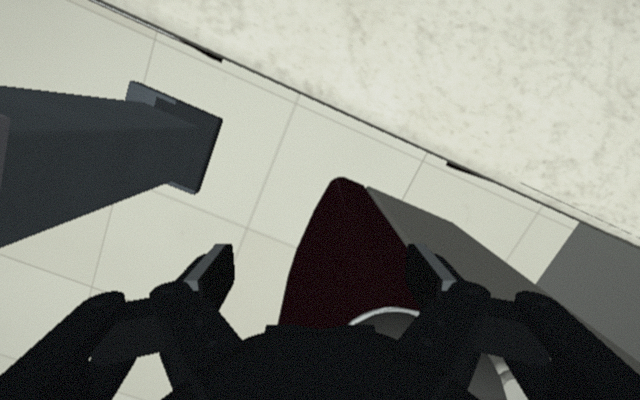

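Candidates seen. Blue cover on the grey block: scene (270,218), side (355,245). Lone blue cover (the spare): scene (350,260), side (348,187). Pink look-alike: side (348,152). Blue rack: scene (360,222), side (293,198). Roller with the green handle: scene (235,178), side (327,302). Green boxes elsewhere are not the handle. I take the cover on the block as the dust cover and the lone blue one as the spare, and check both in a crop.

```bash
cat > h.py <<'E'
from rig import arm
import cv2,numpy as np
def cam(n):
    if n=="wrist":
        s=arm.sense(); c=arm.read_camera(n)
        T=np.eye(4);T[:3,:3]=s["orientation"];T[:3,3]=s["tcp_pos"]
        M=T@np.array(c["tool_from_camera"]); c["xyz"]=M[:3,3]; c["attitude"]=M[:3,:3]
    else: c=arm.read_camera(n)
    c["R"]=np.array(c["attitude"]);c["t"]=np.array(c["xyz"]);c["K"]=np.array(c["camera_matrix"])
    return c
def ray(c,uv):
    uv=np.atleast_2d(np.array(uv,float)); K=c["K"]
    d=np.c_[(uv[:,0]-K[0,2])/K[0,0],-(uv[:,1]-K[1,2])/K[1,1],-np.ones(len(uv))]
    return d@c["R"].T
def onplane(c,uv,z):
    d=ray(c,uv); return c["t"]+d*((z-c["t"][2])/d[:,2])[:,None]
def proj(c,P):
    p=(np.atleast_2d(P)-c["t"])@c["R"]; p=p*[1,-1,-1]
    q=p@c["K"].T; return q[:,:2]/q[:,2:]
def crop(c,x0,y0,x1,y1,f,name):
    im=cv2.resize(c["img"][y0:y1,x0:x1],None,fx=f,fy=f,interpolation=cv2.INTER_CUBIC)
    cv2.imwrite("pics/"+name,im[:,:,::-1])
def state():
    s=arm.sense(); R=s["orientation"]
    print("t%.2f"%s["time_s"],"tcp",s["tcp_pos"].round(1),"gap %.1f"%s["finger_gap"],"F",s["ft_force"].round(1),"jaw yaw %.1f"%np.degrees(np.arctan2(R[1,1],R[0,1])),"z",R[:,2].round(3))
    return s
E
python3 - <<'E'
from h import *
c=cam("side");crop(c,260,130,420,360,2.6,"sidec.png")
c=cam("scene");crop(c,210,160,410,290,4,"scenec.png")
E
```

```text
(no output)
```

View pics/sidec.png

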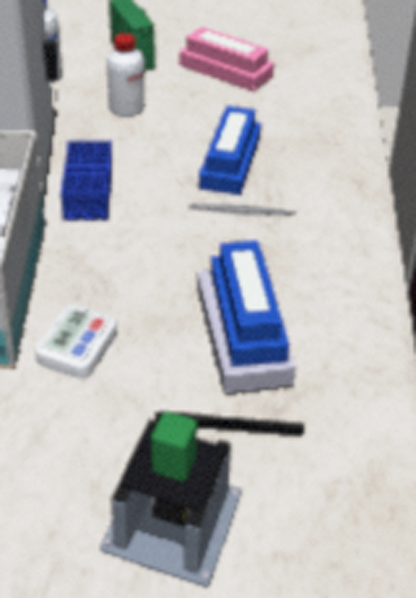

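View pics/scenec.png

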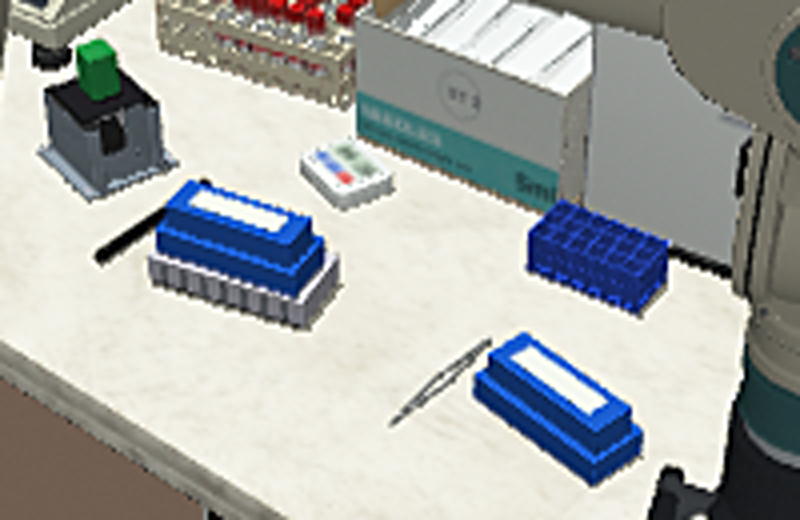

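The crop confirms the choice: the dust cover sits on the ribbed block and the lone blue cover with a white label is the spare. Next I measure the labels and handle.

```bash
cat > meas.py <<'E'
from h import *
def label(c,roi,z):
    x0,y0,x1,y1=roi; im=c["img"][y0:y1,x0:x1].astype(int)
    blue=((im[:,:,2]>im[:,:,0]+60)).astype(np.uint8)
    n,l,st,_=cv2.connectedComponentsWithStats(blue)
    k=1+st[1:,4].argmax(); b=(l==k).astype(np.uint8)
    cs,_=cv2.findContours(b,cv2.RETR_EXTERNAL,cv2.CHAIN_APPROX_NONE)
    m=np.zeros_like(b); cv2.drawContours(m,cs,-1,1,-1)
    w=((m==1)&(im.min(2)>150)).astype(np.uint8)
    n,l,st,_=cv2.connectedComponentsWithStats(w); k=1+st[1:,4].argmax()
    v,u=np.nonzero(l==k); uv=np.c_[u+x0,v+y0]
    P=onplane(c,uv,z)[:,:2].astype(np.float32)
    r=cv2.minAreaRect(P); mu=P.mean(0); ev,V=np.linalg.eigh(np.cov(P.T)); d=V[:,1]
    return mu.round(1),np.degrees(np.arctan(d[1]/d[0])).round(1),np.round(r[0],1),np.round(r[1],1),len(uv),proj(c,[[mu[0],mu[1],z]]).round(0)
def mask(c,f,roi):
    x0,y0,x1,y1=roi; im=c["img"][y0:y1,x0:x1].astype(int); w=f(im).astype(np.uint8)
    n,l,st,_=cv2.connectedComponentsWithStats(w); k=1+st[1:,4].argmax(); v,u=np.nonzero(l==k); return np.c_[u+x0,v+y0]
E
python3 - <<'E'
from meas import *
S=cam("side");C=cam("scene")
print("dust side",label(S,(325,215,385,285),76)); print("spare side",label(S,(330,165,370,208),46))
print("dust scene",label(C,(245,200,297,235),76)); print("spare scene",label(C,(325,238,372,283),46))
g=lambda im:(im[:,:,1]>im[:,:,0]+50)&(im[:,:,1]>im[:,:,2]+30)
a=mask(S,g,(310,280,345,320)).mean(0);b=mask(C,g,(222,160,250,188)).mean(0)
print(a,b,onplane(S,a,97),onplane(C,b,97))
E
```

```text
dust side (array([498.3,  43.6], dtype=float32), np.float64(-78.2), array([498.5,  41.7]), array([20.9, 81.4]), 203, array([[356., 238.]]))
spare side (array([ 527.4, -247.7], dtype=float32), np.float64(80.7), array([ 527., -249.]), array([82.1, 20.5]), 100, array([[349., 180.]]))
dust scene (array([499.5,  40.4], dtype=float32), np.float64(-77.6), array([499.7,  41. ]), array([19. , 79.8]), 101, array([[269., 212.]]))
spare scene (array([ 527.5, -249.8], dtype=float32), np.float64(81.3), array([ 527.7, -249.5]), array([80.4, 20.1]), 130, array([[349., 254.]]))
[325.83881579 300.125     ] [233.83333333 176.87301587] [[550.55487326 248.30335123  97.        ]] [[547.65672426 245.61205703  97.        ]]
```

```bash
cat > plan.py <<'E'
from h import *
from scipy.spatial.transform import Rotation as Ro, Slerp
import json
def Rt(jaw):  # tool down, jaw (tool y) at yaw jaw deg
    a=np.radians(jaw); y=np.array([np.cos(a),np.sin(a),0]); z=np.array([0,0,-1.]); return np.c_[np.cross(y,z),y,z]
def plan(*wps,nmax=None,grip=1,step=38,ang=6.6):
    """wps: (x,y,z,jaw[,nrows])"""
    s=state(); p=np.array(s["tcp_pos"]);R=np.array(s["orientation"]); rows=[]
    for w in wps:
        q=np.array(w[:3],float);Q=Rt(w[3])
        a=Ro.from_matrix(R.T@Q).magnitude()*57.2958
        n=int(max(1,np.ceil(np.linalg.norm(q-p)/step),np.ceil(a/ang)))
        if len(w)>4:n=max(n,w[4])
        sl=Slerp([0,1],Ro.from_matrix([R,Q]))
        for i in range(n):
            A=sl(i/n).as_matrix();B=sl((i+1)/n).as_matrix()
            rows.append((np.round(A.T@(q-p)/n/10,2).tolist(),np.round(Ro.from_matrix(A.T@B).as_rotvec(),3).tolist()))
        p,R=q,Q
    print(len(rows),"rows")
    for k in range(0,len(rows),10):
        r=rows[k:k+10]
        print(json.dumps({"gripper":[grip]*len(r),"dp":[x[0] for x in r],"angular":[x[1] for x in r]}))
E
python3 -c "
from plan import *
plan((499,41,250,12,20))"
```

```text
t0.35 tcp [ 249.  -573.1  245. ] gap 85.7 F [-0.4 -0.1 -0. ] jaw yaw -66.5 z [-0.  0. -1.]
20 rows
{"gripper": [1, 1, 1, 1, 1, 1, 1, 1, 1, 1], "dp": [[2.37, -2.32, -0.02], [2.52, -2.15, -0.02], [2.66, -1.97, -0.02], [2.79, -1.79, -0.02], [2.91, -1.59, -0.02], [3.01, -1.39, -0.02], [3.1, -1.18, -0.02], [3.17, -0.96, -0.02], [3.23, -0.74, -0.02], [3.27, -0.52, -0.02]], "angular": [[-0.0, -0.0, -0.069], [-0.0, -0.0, -0.069], [-0.0, -0.0, -0.069], [-0.0, -0.0, -0.069], [-0.0, -0.0, -0.069], [-0.0, -0.0, -0.069], [-0.0, -0.0, -0.069], [-0.0, -0.0, -0.069], [-0.0, -0.0, -0.069], [-0.0, -0.0, -0.069]]}
{"gripper": [1, 1, 1, 1, 1, 1, 1, 1, 1, 1], "dp": [[3.3, -0.3, -0.02], [3.31, -0.07, -0.02], [3.31, 0.16, -0.02], [3.29, 0.39, -0.02], [3.26, 0.61, -0.02], [3.21, 0.83, -0.02], [3.14, 1.05, -0.02], [3.07, 1.26, -0.02], [2.97, 1.47, -0.02], [2.86, 1.67, -0.02]], "angular": [[-0.0, -0.0, -0.069], [-0.0, -0.0, -0.069], [-0.0, -0.0, -0.069], [-0.0, -0.0, -0.069], [-0.0, -0.0, -0.069], [-0.0, -0.0, -0.069], [-0.0, -0.0, -0.069], [-0.0, -0.0, -0.069], [-0.0, -0.0, -0.069], [-0.0, -0.0, -0.069]]}
```

carry_out(gripper=[1, 1, 1, 1, 1, 1, 1, 1, 1, 1], dp=[[2.4, -2.3, 0], [2.5, -2.1, 0], [2.7, -2, 0], [2.8, -1.8, 0], [2.9, -1.6, 0], [3, -1.4, 0], [3.1, -1.2, 0], [3.2, -1, 0], [3.2, -0.7, 0], [3.3, -0.5, 0]], angular=[[0, 0, -0.07], [0, 0, -0.07], [0, 0, -0.07], [0, 0, -0.07], [0, 0, -0.07], [0, 0, -0.07], [0, 0, -0.07], [0, 0, -0.07], [0, 0, -0.07], [0, 0, -0.07]])

```text
time_s: 1.18
tcp_pos: [371.2, -258.8, 243.5]
orientation: [[0.426, 0.905, 0.002], [0.905, -0.426, -0.006], [-0.004, 0.005, -1.0]]
ft_force: [0.8, -0.7, -0.1]
finger_gap: 85.7
```

```bash
python3 -c "
from plan import *
plan((499,41,250,12,10))"
```

```text
t1.18 tcp [ 371.2 -258.8  243.5] gap 85.7 F [ 0.8 -0.7 -0.1] jaw yaw -25.2 z [ 0.002 -0.006 -1.   ]
10 rows
{"gripper": [1, 1, 1, 1, 1, 1, 1, 1, 1, 1], "dp": [[3.26, -0.12, -0.08], [3.26, 0.09, -0.08], [3.24, 0.3, -0.08], [3.22, 0.51, -0.07], [3.18, 0.72, -0.07], [3.12, 0.93, -0.07], [3.06, 1.13, -0.07], [2.98, 1.32, -0.07], [2.89, 1.51, -0.07], [2.78, 1.7, -0.07]], "angular": [[0.0, 0.001, -0.065], [0.0, 0.001, -0.065], [0.0, 0.001, -0.065], [0.0, 0.001, -0.065], [0.0, 0.001, -0.065], [0.0, 0.001, -0.065], [0.0, 0.001, -0.065], [0.0, 0.001, -0.065], [0.0, 0.001, -0.065], [0.0, 0.001, -0.065]]}
```

carry_out(gripper=[1, 1, 1, 1, 1, 1, 1, 1, 1, 1], dp=[[3.3, -0.1, -0.1], [3.3, 0.1, -0.1], [3.2, 0.3, -0.1], [3.2, 0.5, -0.1], [3.2, 0.7, -0.1], [3.1, 0.9, -0.1], [3.1, 1.1, -0.1], [3, 1.3, -0.1], [2.9, 1.5, 0], [2.8, 1.7, 0]], angular=[[0, 0, -0.065], [0, 0, -0.065], [0, 0, -0.065], [0, 0, -0.065], [0, 0, -0.065], [0, 0, -0.065], [0, 0, -0.065], [0, 0, -0.065], [0, 0, -0.065], [0, 0, -0.065]])

```text
time_s: 2.02
tcp_pos: [496.8, 60.8, 253.1]
orientation: [[-0.241, 0.971, 0.01], [0.971, 0.241, -0.008], [-0.01, 0.008, -1.0]]
ft_force: [1.1, 0.4, -0.3]
finger_gap: 85.1
```

```bash
python3 -c "
from plan import *
state()
c=cam('wrist');crop(c,0,0,640,400,1,'w1.png');state()"
```

```text
t2.02 tcp [496.8  60.8 253.1] gap 85.1 F [ 1.1  0.4 -0.3] jaw yaw 13.9 z [ 0.01  -0.008 -1.   ]
t2.07 tcp [499.   65.5 253.2] gap 85.3 F [2.5 3.1 0.4] jaw yaw 14.3 z [ 0.013 -0.003 -1.   ]
```

View pics/w1.png

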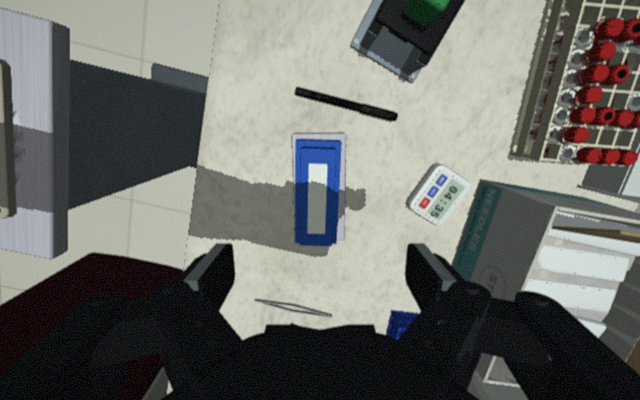

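Wrist view: the cover on the block with its label at about (317,198), pen at (345,103), stand top centre, timer on the right. The arm was still settling, so I move back over the cover, settle, then measure.

```bash
python3 -c "
from plan import *
plan((499,41,200,12,5))"
```

```text
t2.07 tcp [499.   65.5 253.2] gap 85.3 F [2.5 3.1 0.4] jaw yaw 14.3 z [ 0.013 -0.003 -1.   ]
5 rows
{"gripper": [1, 1, 1, 1, 1], "dp": [[-0.47, -0.13, 1.07], [-0.47, -0.13, 1.07], [-0.47, -0.12, 1.07], [-0.47, -0.11, 1.07], [-0.48, -0.11, 1.07]], "angular": [[0.002, 0.001, 0.008], [0.002, 0.001, 0.008], [0.002, 0.001, 0.008], [0.002, 0.001, 0.008], [0.002, 0.001, 0.008]]}
```

carry_out(gripper=[1, 1, 1, 1, 1, 1, 1, 1, 1, 1], dp=[[-0.5, -0.1, 1], [-0.5, -0.1, 1.1], [-0.5, -0.1, 1.1], [-0.5, -0.1, 1.1], [-0.5, -0.1, 1.1], [0, 0, 0], [0, 0, 0], [0, 0, 0], [0, 0, 0], [0, 0, 0]], angular=[[0.002, 0, 0.008], [0.002, 0, 0.008], [0.002, 0, 0.008], [0.002, 0, 0.008], [0.002, 0, 0.008], [0, 0, 0], [0, 0, 0], [0, 0, 0], [0, 0, 0], [0, 0, 0]])

```text
time_s: 2.9
tcp_pos: [497.7, 34.1, 191.6]
orientation: [[-0.199, 0.98, -0.003], [0.98, 0.199, -0.006], [-0.006, -0.005, -1.0]]
ft_force: [0.7, -0.1, -0.4]
finger_gap: 85.4
```

```bash
python3 -c "
from plan import *
from meas import *
state()
c=cam('wrist');crop(c,0,0,640,400,1,'w2.png');state()
print(label(c,(260,100,380,320),76))"
```

```text
t2.90 tcp [497.7  34.1 191.6] gap 85.4 F [ 0.7 -0.1 -0.4] jaw yaw 11.5 z [-0.003 -0.006 -1.   ]
t2.95 tcp [497.8  34.2 191.7] gap 85.6 F [-0.1  1.7  0.2] jaw yaw 11.5 z [-0.003 -0.006 -1.   ]
(array([494.6,  62.8], dtype=float32), np.float64(-75.1), array([494.7,  60.6]), array([19.7, 43.7]), 1107, array([[324., 167.]]))
```

View pics/w2.png

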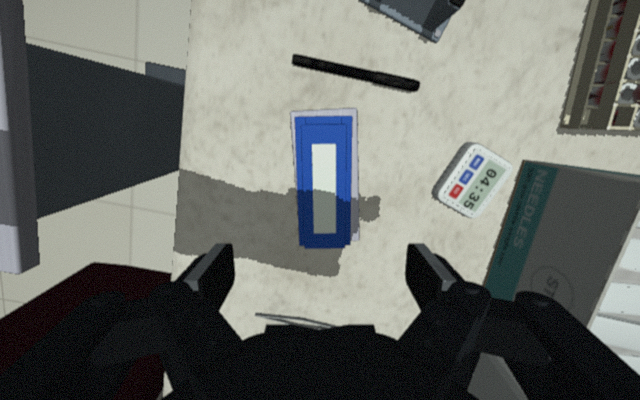

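The shadow crosses the label (312–337, 143–233), so I relax the label threshold.

```bash
sed -i 's/im.min(2)>150/im.min(2)>95/; s/im\[:,:,0\]+60/im[:,:,0]+50/' meas.py; python3 -c "
from plan import *
from meas import *
c=cam('wrist')
print(label(c,(260,100,380,320),76))
uv=mask(c,lambda im:(im[:,:,2]>im[:,:,0]+50),(260,100,380,260))
# skirt+crown silhouettes: min/max at rows
P=onplane(c,uv,54)[:,:2].astype(np.float32);print(cv2.minAreaRect(P))
plan((499,41.3,120,12,4))"
```

```text
(array([497.9,  46. ], dtype=float32), np.float64(-77.7), array([498.2,  43.4]), array([20.6, 80.3]), 2067, array([[324., 187.]]))
((498.8078308105469, 42.04392623901367), (51.56597900390625, 127.62496948242188), 12.269906997680664)
t3.00 tcp [497.9  34.3 191.8] gap 85.0 F [-0.3  0.5  0.3] jaw yaw 11.5 z [-0.003 -0.006 -1.   ]
4 rows
{"gripper": [1, 1, 1, 1], "dp": [[0.18, 0.07, 1.79], [0.17, 0.07, 1.8], [0.17, 0.06, 1.8], [0.17, 0.06, 1.8]], "angular": [[-0.001, 0.001, -0.002], [-0.001, 0.001, -0.002], [-0.001, 0.001, -0.002], [-0.001, 0.001, -0.002]]}
```

```bash
cat >> plan.py <<'E'
def tplan(w,prof,grip=1):
    """one waypoint, given weight profile per row (normalised); rotation follows"""
    s=state(); p=np.array(s["tcp_pos"]);R=np.array(s["orientation"]); q=np.array(w[:3],float);Q=Rt(w[3])
    f=np.cumsum([0]+list(prof))/sum(prof); sl=Slerp([0,1],Ro.from_matrix([R,Q])); D=[];A_=[]
    for i in range(len(prof)):
        A=sl(f[i]).as_matrix();B=sl(f[i+1]).as_matrix()
        D.append(np.round(A.T@(q-p)*(f[i+1]-f[i])/10,2).tolist()); A_.append(np.round(Ro.from_matrix(A.T@B).as_rotvec(),3).tolist())
    print("d",(q-p).round(1)); print(json.dumps({"dp":D,"angular":A_}))
E
python3 -c "
from plan import *
tplan((498.8,42,78,12.2),[2,3,3,3,2,1,.5,.3,0,0])"
```

```text
t3.00 tcp [497.9  34.3 191.8] gap 85.0 F [-0.3  0.5  0.3] jaw yaw 11.5 z [-0.003 -0.006 -1.   ]
d [   0.9    7.7 -113.8]
{"dp": [[0.11, 0.04, 1.54], [0.16, 0.06, 2.31], [0.16, 0.05, 2.31], [0.15, 0.05, 2.31], [0.1, 0.03, 1.54], [0.05, 0.02, 0.77], [0.02, 0.01, 0.38], [0.01, 0.0, 0.23], [0.0, 0.0, 0.0], [0.0, 0.0, 0.0]], "angular": [[-0.001, 0.001, -0.002], [-0.001, 0.001, -0.003], [-0.001, 0.001, -0.003], [-0.001, 0.001, -0.003], [-0.001, 0.001, -0.002], [-0.0, 0.0, -0.001], [-0.0, 0.0, -0.0], [-0.0, 0.0, -0.0], [0.0, 0.0, 0.0], [0.0, 0.0, 0.0]]}
```

carry_out(gripper=[1, 1, 1, 1, 1, 1, 1, 1, 1, 1], dp=[[0.1, 0.05, 1.5], [0.15, 0.05, 2.3], [0.15, 0.05, 2.3], [0.15, 0.05, 2.3], [0.1, 0.03, 1.5], [0.05, 0.02, 0.8], [0.02, 0.01, 0.4], [0.01, 0, 0.2], [0, 0, 0], [0, 0, 0]], angular=[[-0.001, 0.001, -0.003], [-0.001, 0.001, -0.003], [-0.001, 0.001, -0.003], [-0.001, 0.001, -0.003], [-0.001, 0.001, -0.002], [0, 0, 0], [0, 0, 0], [0, 0, 0], [0, 0, 0], [0, 0, 0]])

```text
time_s: 3.83
tcp_pos: [508.0, 43.5, 82.7]
orientation: [[-0.217, 0.976, 0.02], [0.976, 0.217, -0.001], [-0.005, 0.019, -1.0]]
ft_force: [-0.1, -1.2, -0.0]
finger_gap: 85.8
```

```bash
python3 -c "
from plan import *
tplan((498.8,42,71,12.2),[2,2,1,0])
c=cam('wrist');crop(c,0,0,640,400,1,'w3.png')"
```

```text
t3.83 tcp [508.   43.5  82.7] gap 85.8 F [-0.1 -1.2 -0. ] jaw yaw 12.5 z [ 0.02  -0.001 -1.   ]
d [ -9.2  -1.5 -11.7]
{"dp": [[0.03, -0.38, 0.46], [0.02, -0.38, 0.46], [0.01, -0.19, 0.23], [0.0, -0.0, 0.0]], "angular": [[0.008, 0.002, 0.002], [0.008, 0.002, 0.002], [0.004, 0.001, 0.001], [0.0, 0.0, 0.0]]}
```

View pics/w3.png

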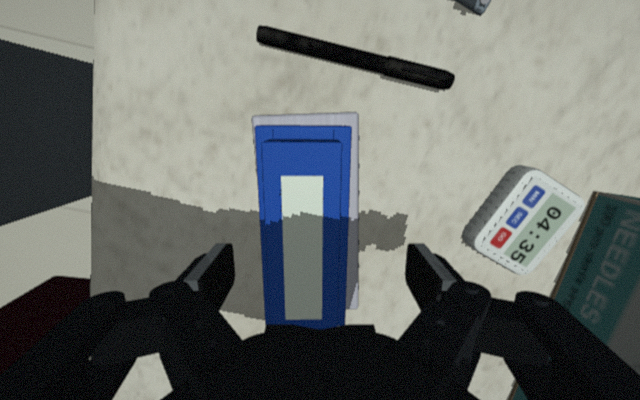

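The wrist view shows the cover between the open jaws, with the tool about 9 mm off in x. Correcting while lowering.

carry_out(gripper=[1, 1, 1, 1, 1, 1, 1, 1, 1, 1], dp=[[0.02, -0.25, 0.25], [0.02, -0.3, 0.35], [0.01, -0.2, 0.3], [0, -0.1, 0.15], [0, -0.05, 0.1], [0, 0, 0], [0, 0, 0], [0, 0, 0], [0, 0, 0], [0, 0, 0]], angular=[[0.006, 0.001, 0.002], [0.006, 0.001, 0.002], [0.004, 0.001, 0.001], [0.002, 0, 0], [0, 0, 0], [0, 0, 0], [0, 0, 0], [0, 0, 0], [0, 0, 0], [0, 0, 0]])

```text
time_s: 4.72
tcp_pos: [500.9, 41.5, 72.9]
orientation: [[-0.211, 0.977, 0.006], [0.977, 0.211, -0.002], [-0.003, 0.005, -1.0]]
ft_force: [0.2, -0.3, 0.9]
finger_gap: 85.7
```

```bash
python3 -c "
from plan import *
tplan((498.8,42,71,12.2),[1])
print((arm.sense()['orientation'].T@(np.array([498.8,42,71])-arm.sense()['tcp_pos'])).round(1))"
```

```text
t4.72 tcp [500.9  41.5  72.9] gap 85.7 F [ 0.2 -0.3  0.9] jaw yaw 12.2 z [ 0.006 -0.002 -1.   ]
d [-2.1  0.5 -1.9]
{"dp": [[0.1, -0.2, 0.19]], "angular": [[0.005, 0.003, -0.0]]}
[ 1.  -2.   1.9]
```

carry_out(gripper=[1, 0.3, -1, -1, -1, -1, -1, -1, -1, -1], dp=[[0.05, -0.15, 0.1], [0.02, -0.05, 0.05], [0, 0, 0], [0, 0, 0], [0, 0, 0], [0, 0, 0], [0, 0, 0], [0, 0, 0], [0, 0, 0], [0, 0, 0]], angular=[[0.004, 0.002, 0], [0, 0, 0], [0, 0, 0], [0, 0, 0], [0, 0, 0], [0, 0, 0], [0, 0, 0], [0, 0, 0], [0, 0, 0], [0, 0, 0]], newtons=40)

```text
time_s: 5.55
tcp_pos: [499.2, 41.8, 71.7]
orientation: [[-0.211, 0.977, 0.002], [0.977, 0.211, -0.001], [-0.002, 0.002, -1.0]]
ft_force: [1.0, -1.0, 0.8]
finger_gap: 37.5
```

```bash
python3 -c "
from plan import *
c=cam('wrist');crop(c,0,0,640,400,1,'w4.png')
plan((500,41,190,12.2,7))"
```

```text
t5.60 tcp [499.2  41.8  71.6] gap 37.2 F [-0.2  0.1  0.9] jaw yaw 12.2 z [ 0.002 -0.001 -1.   ]
7 rows
{"gripper": [1, 1, 1, 1, 1, 1, 1], "dp": [[-0.02, 0.01, -1.69], [-0.02, 0.01, -1.69], [-0.02, 0.01, -1.69], [-0.01, 0.01, -1.69], [-0.01, 0.01, -1.69], [-0.01, 0.01, -1.69], [-0.01, 0.01, -1.69]], "angular": [[0.0, 0.0, -0.0], [0.0, 0.0, -0.0], [0.0, 0.0, -0.0], [0.0, 0.0, -0.0], [0.0, 0.0, -0.0], [0.0, 0.0, -0.0], [0.0, 0.0, -0.0]]}
```

View pics/w4.png

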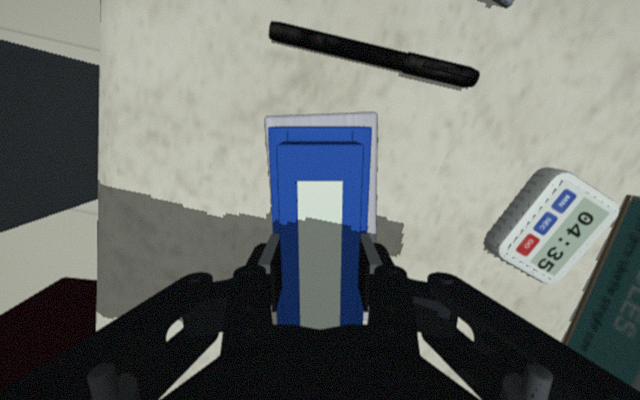

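Grip is good (gap 37.5 mm). I lift straight up, then go to a hover beside the spare so the wrist camera can see it past the held cover.

carry_out(gripper=[-1, -1, -1, -1, -1, -1, -1, -1, -1, -1], dp=[[0, 0, -0.8], [0, 0, -1.5], [0, 0, -2], [0, 0, -2], [0, 0, -1.5], [-0.5, 0, -0.8], [-1, 0, 0], [-2, 0, 0], [-2.5, -0.5, 0], [-2.5, -0.5, 0]], angular=[[0, 0, 0], [0, 0, 0], [0, 0, 0], [0, 0, 0], [0, 0, 0], [0, 0, 0], [0, 0, 0], [0, 0, 0.02], [0, 0, 0.03], [0, 0, 0.03]])

```text
time_s: 6.43
tcp_pos: [501.2, -44.1, 159.2]
orientation: [[-0.138, 0.99, -0.007], [0.99, 0.138, 0.0], [0.001, -0.007, -1.0]]
ft_force: [0.3, -0.4, -2.3]
finger_gap: 37.4
```

```bash
python3 -c "
from plan import *
tplan((427,-249,160,-9),[3,3,3,3,3,3,2,1,.5,0])"
```

```text
t6.43 tcp [501.2 -44.1 159.2] gap 37.4 F [ 0.3 -0.4 -2.3] jaw yaw 7.9 z [-0.007  0.    -1.   ]
d [ -74.2 -204.9    0.8]
{"dp": [[-2.69, -1.42, -0.0], [-2.75, -1.31, -0.0], [-2.8, -1.19, -0.01], [-2.84, -1.08, -0.01], [-2.89, -0.96, -0.01], [-2.92, -0.84, -0.01], [-1.97, -0.48, -0.01], [-0.99, -0.21, -0.0], [-0.5, -0.1, -0.0], [-0.0, -0.0, -0.0]], "angular": [[-0.001, -0.0, 0.041], [-0.001, -0.0, 0.041], [-0.001, -0.0, 0.041], [-0.001, -0.0, 0.041], [-0.001, -0.0, 0.041], [-0.001, -0.0, 0.041], [-0.001, -0.0, 0.027], [-0.0, -0.0, 0.014], [-0.0, -0.0, 0.007], [0.0, 0.0, 0.0]]}
```

carry_out(gripper=[-1, -1, -1, -1, -1, -1, -1, -1, -1, -1], dp=[[-2.7, -1.4, 0], [-2.7, -1.3, 0], [-2.8, -1.2, 0], [-2.8, -1.1, 0], [-2.8, -1, 0], [-2.4, -0.8, 0], [-1.7, -0.5, 0], [-0.9, -0.2, 0], [-0.4, -0.1, 0], [0, 0, 0]], angular=[[0, 0, 0.04], [0, 0, 0.04], [0, 0, 0.04], [0, 0, 0.04], [0, 0, 0.04], [0, 0, 0.04], [0, 0, 0.03], [0, 0, 0.01], [0, 0, 0.01], [0, 0, 0]])

```text
time_s: 7.27
tcp_pos: [417.4, -255.9, 151.4]
orientation: [[0.176, 0.984, -0.017], [0.984, -0.176, 0.002], [-0.001, -0.017, -1.0]]
ft_force: [0.5, 0.0, -2.0]
finger_gap: 37.0
```

```bash
python3 -c "
from plan import *
state()
c=cam('wrist');crop(c,0,0,640,400,1,'w5.png');np.save('w5.npy',c,allow_pickle=True)
state()"
```

```text
t7.27 tcp [ 417.4 -255.9  151.4] gap 37.0 F [ 0.5  0.  -2. ] jaw yaw -10.1 z [-0.017  0.002 -1.   ]
t7.32 tcp [ 417.5 -255.3  151.3] gap 37.1 F [-0.3 -0.7 -2.3] jaw yaw -10.1 z [-0.017  0.002 -1.   ]
```

View pics/w5.png

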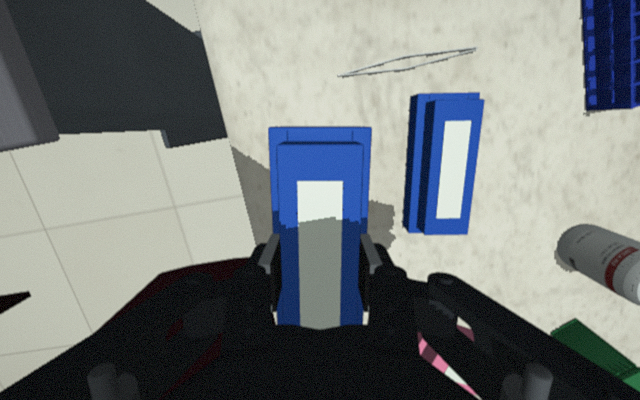

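Wrist view: the held cover is at left centre. The spare stands clear to the right with its label at about (455,170). Forceps above, pink cover at the bottom.

```bash
python3 -c "
from plan import *
from meas import *
c=np.load('w5.npy',allow_pickle=True).item()
print('spare',label(c,(395,85,495,245),46))
# held cover: crown far edge & skirt far edge in tool frame
T=np.array(c['tool_from_camera']);
def tool(uv,zt):
    K=c['K'];uv=np.atleast_2d(np.array(uv,float));d=np.c_[(uv[:,0]-K[0,2])/K[0,0],-(uv[:,1]-K[1,2])/K[1,1],-np.ones(len(uv))]@T[:3,:3].T
    o=T[:3,3];return (o+d*((zt-o[2])/d[:,2])[:,None]).round(1)
print('crown edge (expect x=56+o)',tool([[280,143],[360,143]],-4.5))
print('label edge (expect 40)',tool([[297,181],[343,181]],-4.5))
print('skirt edge at shoulder (63)',tool([[269,128],[371,127]],17.6))
"
```

```text
spare (array([ 527.6, -245.8], dtype=float32), np.float64(81.0), array([ 527.3, -247.6]), array([81.2, 21.4]), 2596, array([[453., 169.]]))
crown edge (expect x=56+o) [[ 57.5 -17.5  -4.5]
 [ 57.5  16.8  -4.5]]
label edge (expect 40) [[ 40.9 -10.6  -4.5]
 [ 40.9   9.8  -4.5]]
skirt edge at shoulder (63) [[ 63.3 -25.8  17.6]
 [ 63.8  25.   17.6]]
```

```bash
python3 -c "
from plan import *
tplan((527.2,-249.5,120,-9),[1.5,3,3,3,2,1,.5,.3,0,0])"
```

```text
t7.32 tcp [ 417.5 -255.3  151.3] gap 37.1 F [-0.3 -0.7 -2.3] jaw yaw -10.1 z [-0.017  0.002 -1.   ]
d [109.7   5.8 -31.3]
{"dp": [[0.26, 1.13, 0.31], [0.52, 2.26, 0.62], [0.51, 2.26, 0.63], [0.5, 2.25, 0.64], [0.33, 1.5, 0.43], [0.16, 0.75, 0.22], [0.08, 0.38, 0.11], [0.05, 0.23, 0.07], [0.0, 0.0, 0.0], [0.0, 0.0, 0.0]], "angular": [[-0.002, 0.0, -0.002], [-0.004, 0.0, -0.004], [-0.004, 0.0, -0.004], [-0.004, 0.0, -0.004], [-0.002, 0.0, -0.003], [-0.001, 0.0, -0.001], [-0.001, 0.0, -0.001], [-0.0, 0.0, -0.0], [0.0, 0.0, 0.0], [0.0, 0.0, 0.0]]}
```

carry_out(gripper=[-1, -1, -1, -1, -1, -1, -1, -1, -1, -1], dp=[[0.25, 1.1, 0.3], [0.5, 2.25, 0.6], [0.5, 2.25, 0.6], [0.5, 2.2, 0.6], [0.35, 1.5, 0.4], [0.15, 0.8, 0.2], [0.1, 0.4, 0.1], [0.05, 0.2, 0.1], [0, 0, 0], [0, 0, 0]], angular=[[-0.002, 0, -0.002], [-0.004, 0, -0.004], [-0.004, 0, -0.004], [-0.004, 0, -0.004], [-0.003, 0, -0.003], [0, 0, 0], [0, 0, 0], [0, 0, 0], [0, 0, 0], [0, 0, 0]])

```text
time_s: 8.15
tcp_pos: [537.7, -237.7, 117.0]
orientation: [[0.141, 0.99, 0.001], [0.99, -0.141, 0.004], [0.004, 0.0, -1.0]]
ft_force: [-0.2, 0.5, -1.4]
finger_gap: 37.2
```

```bash
python3 -c "
from plan import *
tplan((527.2,-249.5,95,-9),[1,2,2,1,.5,0])"
```

```text
t8.15 tcp [ 537.7 -237.7  117. ] gap 37.2 F [-0.2  0.5 -1.4] jaw yaw -8.1 z [ 0.001  0.004 -1.   ]
d [-10.5 -11.8 -22. ]
{"dp": [[-0.2, -0.13, 0.34], [-0.41, -0.27, 0.67], [-0.41, -0.27, 0.68], [-0.21, -0.13, 0.34], [-0.1, -0.07, 0.17], [-0.0, -0.0, 0.0]], "angular": [[0.0, -0.001, 0.002], [0.0, -0.001, 0.005], [0.0, -0.001, 0.005], [0.0, -0.001, 0.002], [0.0, -0.0, 0.001], [0.0, 0.0, 0.0]]}
```

carry_out(gripper=[-1, -1, -1, -1, -1, -1, -1, -1, -1, -1], dp=[[-0.2, -0.13, 0.2], [-0.35, -0.3, 0.4], [-0.3, -0.25, 0.5], [-0.2, -0.15, 0.4], [-0.1, -0.1, 0.2], [-0.05, -0.05, 0.1], [0, 0, 0], [0, 0, 0], [0, 0, 0], [0, 0, 0]], angular=[[0, -0.001, 0.003], [0, -0.001, 0.005], [0, -0.001, 0.005], [0, 0, 0.002], [0, 0, 0], [0, 0, 0], [0, 0, 0], [0, 0, 0], [0, 0, 0], [0, 0, 0]])

```text
time_s: 8.98
tcp_pos: [521.2, -250.1, 97.6]
orientation: [[0.162, 0.987, -0.001], [0.987, -0.162, 0.001], [0.0, -0.001, -1.0]]
ft_force: [-0.4, 0.3, -2.6]
finger_gap: 37.3
```

```bash
python3 -c "
from plan import *
tplan((527.2,-249.5,95,-9),[1,1,1])
c=cam('side');crop(c,320,150,390,220,8,'s6.png');c=cam('scene');crop(c,300,200,420,300,6,'c6.png');c=cam('wrist');crop(c,0,0,640,400,1,'w6.png')"
```

```text
t8.98 tcp [ 521.2 -250.1   97.6] gap 37.3 F [-0.4  0.3 -2.6] jaw yaw -9.3 z [-0.001  0.001 -1.   ]
d [ 6.   0.6 -2.6]
{"dp": [[0.05, 0.19, 0.09], [0.05, 0.19, 0.09], [0.05, 0.2, 0.09]], "angular": [[-0.0, -0.0, -0.002], [-0.0, -0.0, -0.002], [-0.0, -0.0, -0.002]]}
```

View pics/s6.png

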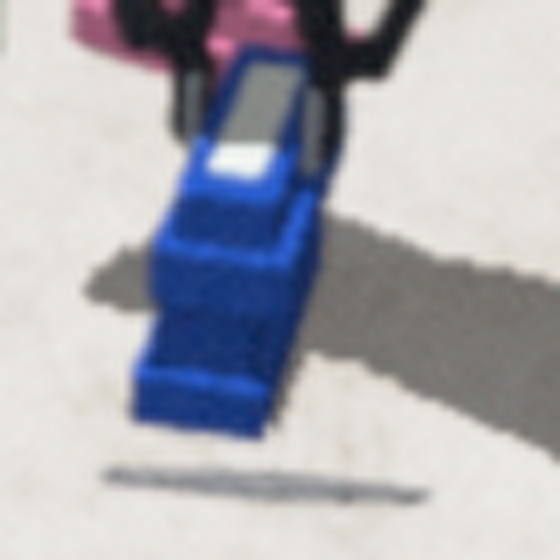

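View pics/w6.png

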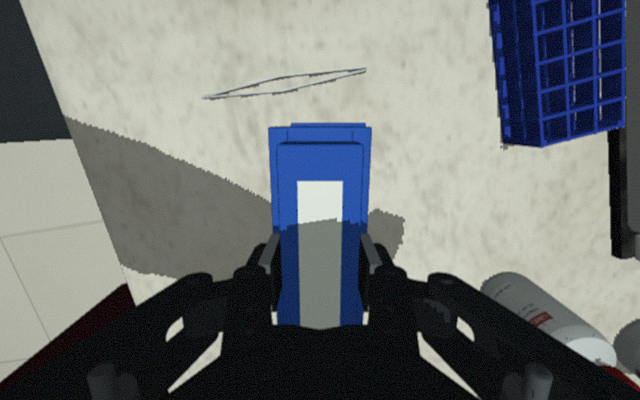

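Side view shows the spare's skirt shifted left (+x) of the held cover. This agrees with the 6 mm x error, so I correct it and look again.

carry_out(gripper=[-1, -1, -1, -1, -1, -1, -1, -1, -1, -1], dp=[[0.03, 0.15, 0], [0.04, 0.2, 0], [0.02, 0.12, 0], [0.01, 0.06, 0], [0, 0, 0], [0, 0, 0], [0, 0, 0], [0, 0, 0], [0, 0, 0], [0, 0, 0]], angular=[[0, 0, -0.003], [0, 0, -0.003], [0, 0, 0], [0, 0, 0], [0, 0, 0], [0, 0, 0], [0, 0, 0], [0, 0, 0], [0, 0, 0], [0, 0, 0]])

```text
time_s: 9.97
tcp_pos: [528.0, -249.7, 98.1]
orientation: [[0.154, 0.988, -0.0], [0.988, -0.154, 0.0], [0.0, -0.0, -1.0]]
ft_force: [-0.0, 0.3, -2.1]
finger_gap: 37.2
```

```bash
python3 -c "
from plan import *
tplan((527.2,-249.5,95,-9),[1,1,1])
c=cam('wrist');crop(c,240,100,400,180,4,'w7.png')
b=cam('wrist')
print(onplane(c,[[291,123],[367,123]],24))
c=cam('side');crop(c,320,150,390,220,8,'s7.png')
"
```

```text
t9.97 tcp [ 528.  -249.7   98.1] gap 37.2 F [-0.   0.3 -2.1] jaw yaw -8.9 z [-0.  0. -1.]
d [-0.8  0.2 -3.1]
{"dp": [[0.0, -0.03, 0.1], [0.0, -0.03, 0.1], [0.0, -0.03, 0.1]], "angular": [[-0.0, -0.0, 0.001], [-0.0, -0.0, 0.001], [-0.0, -0.0, 0.001]]}
[[ 518.15269688 -181.57791288   24.        ]
 [ 569.71810917 -189.60017334   24.        ]]
```

View pics/w7.png

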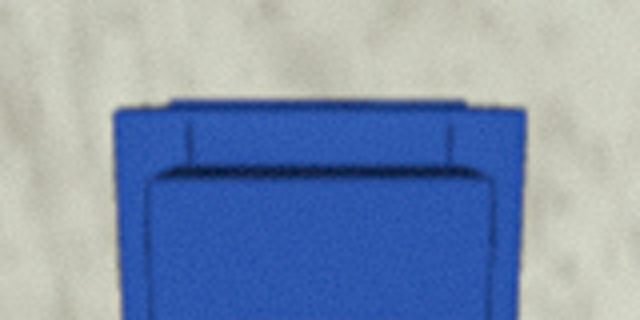

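View pics/s7.png

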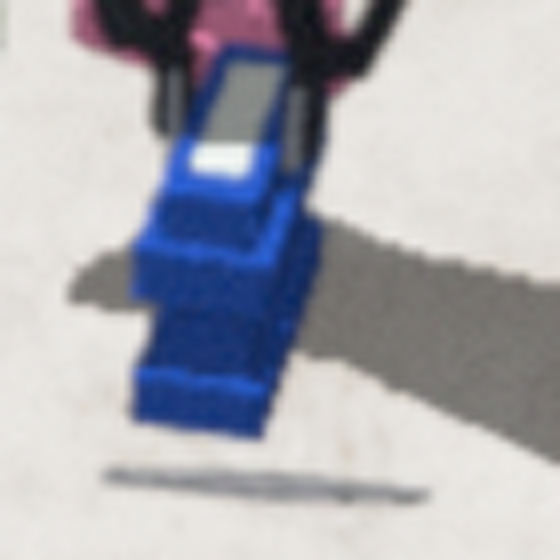

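The wrist close-up shows the spare's far edge (cols 283–356) centred under the held cover (cols 269–372), so laterally they agree. I check the lengthwise offset next.

```bash
python3 -c "
from plan import *
s=state();c=cam('wrist')
for uv,z in (((319.75,125.3),24),((320.2,127.5),s['tcp_pos'][2]-17.6)):
    print((s['orientation'].T@(onplane(c,uv,z)[0]-s['tcp_pos'])).round(1))
tplan((528,-249.7,75,-9),[1,2,2,1.5,1,.5])
"
```

```text
t10.12 tcp [ 528.1 -249.7   98.1] gap 37.2 F [-0.1 -0.1 -1.7] jaw yaw -8.9 z [-0.  0. -1.]
[64.2 -0.5 74.1]
[63.6 -0.3 17.6]
t10.17 tcp [ 528.1 -249.7   98.1] gap 37.5 F [ 0.5 -0.  -1.7] jaw yaw -8.9 z [-0.  0. -1.]
d [ -0.1   0.  -23.1]
{"dp": [[0.0, -0.0, 0.29], [0.0, -0.0, 0.58], [0.0, -0.0, 0.58], [0.0, -0.0, 0.43], [0.0, -0.0, 0.29], [0.0, -0.0, 0.14]], "angular": [[-0.0, -0.0, 0.0], [-0.0, -0.0, 0.001], [-0.0, -0.0, 0.001], [-0.0, -0.0, 0.0], [-0.0, -0.0, 0.0], [-0.0, -0.0, 0.0]]}
```

carry_out(gripper=[-1, -1, -1, -1, -1, -1, -1, -1, -1, -1], dp=[[0, 0, 0.2], [0, 0, 0.3], [0, 0, 0.3], [0, 0, 0.3], [0, 0, 0.3], [0, 0, 0.2], [0, 0, 0.2], [0, 0, 0.1], [0, 0, 0], [0, 0, 0]], angular=[[0, 0, 0], [0, 0, 0], [0, 0, 0], [0, 0, 0], [0, 0, 0], [0, 0, 0], [0, 0, 0], [0, 0, 0], [0, 0, 0], [0, 0, 0]])

```text
time_s: 11.0
tcp_pos: [527.5, -249.4, 76.2]
orientation: [[0.154, 0.988, -0.002], [0.988, -0.154, 0.001], [0.001, -0.002, -1.0]]
ft_force: [-0.5, 0.5, -0.8]
finger_gap: 37.0
```

```bash
python3 -c "
from plan import *
tplan((528,-249.7,66,-9),[1,1,1,1])"
```

```text
t11.00 tcp [ 527.5 -249.4   76.2] gap 37.0 F [-0.5  0.5 -0.8] jaw yaw -8.9 z [-0.002  0.001 -1.   ]
d [  0.5  -0.3 -10.2]
{"dp": [[-0.0, 0.01, 0.25], [-0.0, 0.01, 0.25], [-0.0, 0.01, 0.25], [-0.0, 0.01, 0.25]], "angular": [[-0.0, -0.0, 0.001], [-0.0, -0.0, 0.001], [-0.0, -0.0, 0.001], [-0.0, -0.0, 0.001]]}
```

carry_out(gripper=[-1, -1, -1, -1, -1, -1, -1, -1, -1, -1], dp=[[0, 0, 0.2], [0, 0, 0.2], [0, 0, 0.2], [0, 0, 0.2], [0, 0, 0.15], [0, 0, 0.05], [0, 0, 0], [0, 0, 0], [0, 0, 0], [0, 0, 0]], angular=[[0, 0, 0], [0, 0, 0], [0, 0, 0], [0, 0, 0], [0, 0, 0], [0, 0, 0], [0, 0, 0], [0, 0, 0], [0, 0, 0], [0, 0, 0]])

```text
time_s: 11.83
tcp_pos: [528.2, -249.8, 66.2]
orientation: [[0.154, 0.988, -0.0], [0.988, -0.154, -0.0], [-0.0, -0.0, -1.0]]
ft_force: [0.0, 0.1, -1.9]
finger_gap: 37.1
```

```bash
python3 -c "
from plan import *
state()
c=cam('side');crop(c,320,150,390,220,8,'s8.png')"
```

```text
t11.83 tcp [ 528.2 -249.8   66.2] gap 37.1 F [ 0.   0.1 -1.9] jaw yaw -8.9 z [-0. -0. -1.]
```

View pics/s8.png

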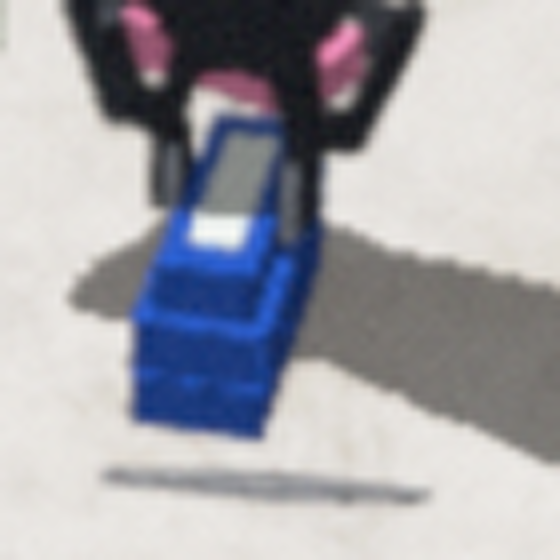

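The held cover's skirt now sits flush on the spare's. Set down the last half millimetre, release, and rise.

carry_out(gripper=[-1, -1, 0.3, 1, 1, 1, 1, 1, 1, 1], dp=[[0, 0, 0.05], [0, 0, 0], [0, 0, 0], [0, 0, 0], [0, 0, 0], [0, 0, -0.5], [0, 0, -1.5], [0, 0, -2.5], [0, 0, -3], [0.5, 0, -3]], angular=[[0, 0, 0], [0, 0, 0], [0, 0, 0], [0, 0, 0], [0, 0, 0], [0, 0, 0], [0, 0, 0], [0, 0, 0], [0, 0, 0], [0, 0, 0]])

```text
time_s: 12.72
tcp_pos: [524.6, -242.8, 168.2]
orientation: [[0.155, 0.988, -0.012], [0.988, -0.155, 0.007], [0.005, -0.013, -1.0]]
ft_force: [-0.0, -0.3, -0.6]
finger_gap: 85.6
```

```bash
python3 -c "
from plan import *
from meas import *
state()
c=cam('side');crop(c,320,150,390,220,8,'s9.png')
print(label(c,(330,160,370,208),70))
C=cam('scene');print(label(C,(325,225,372,283),70))
c=cam('side');uv=mask(c,lambda im:(im[:,:,1]>im[:,:,0]+50)&(im[:,:,1]>im[:,:,2]+30),(310,280,345,320));print(uv.min(0),uv.max(0))
crop(c,290,270,360,350,7,'r9.png')"
```

```text
t12.72 tcp [ 524.6 -242.8  168.2] gap 85.6 F [-0.  -0.3 -0.6] jaw yaw -8.9 z [-0.012  0.007 -1.   ]
(array([ 529.2, -245.3], dtype=float32), np.float64(81.8), array([ 530.3, -248. ]), array([81.7, 24.4]), 105, array([[348., 174.]]))
(array([ 529. , -248.6], dtype=float32), np.float64(80.2), array([ 528.7, -248.7]), array([81.3, 21.1]), 131, array([[350., 248.]]))
[318 289] [335 313]
```

View pics/s9.png

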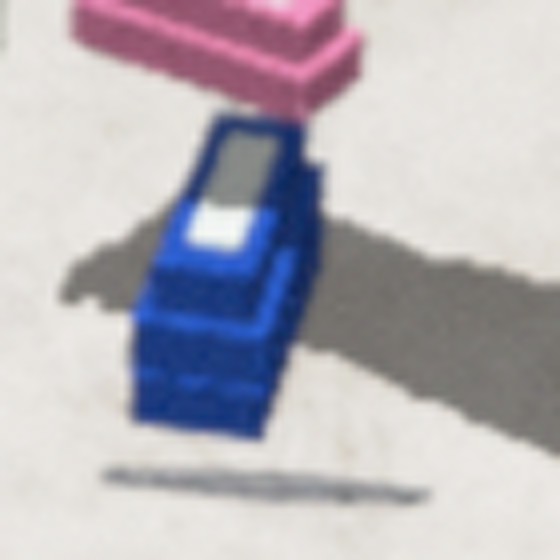

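View pics/r9.png

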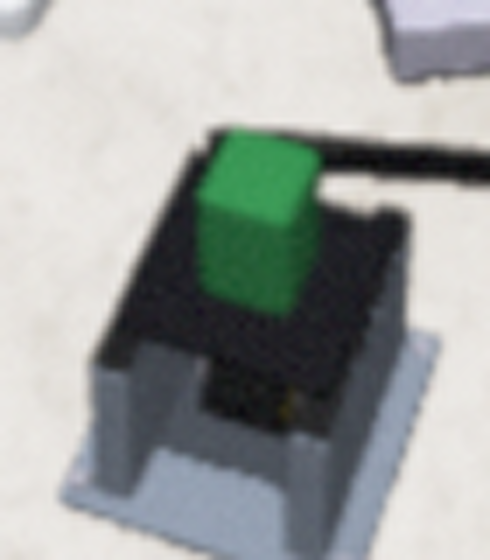

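The covers are nested: labels read (529,-248), about 81°, the same as the spare before, and the skirts are aligned. The roller hangs in its stand with the green handle at about (325,300). Next I fly over to it for a wrist measurement.

```bash
python3 -c "
from plan import *
tplan((549,200,235,12),[1.5,3,3,3,3,3,3,3,3,3,3,3,2,1.2,.6,.3,0,0,0,0])"
```

```text
t12.87 tcp [ 527.6 -243.9  171.1] gap 85.3 F [-1.1 -0.   0.8] jaw yaw -8.9 z [-0.004  0.003 -1.   ]
d [ 21.4 443.9  63.9]
{"dp": [[1.72, -0.18, -0.24], [3.44, -0.32, -0.49], [3.45, -0.22, -0.49], [3.45, -0.13, -0.49], [3.45, -0.03, -0.49], [3.45, 0.07, -0.49], [3.45, 0.17, -0.49], [3.44, 0.27, -0.49], [3.44, 0.36, -0.49], [3.42, 0.46, -0.49], [3.41, 0.56, -0.49], [3.39, 0.65, -0.5], [2.25, 0.5, -0.33], [1.34, 0.33, -0.2], [0.67, 0.17, -0.1], [0.33, 0.09, -0.05], [0.0, 0.0, -0.0], [0.0, 0.0, -0.0], [0.0, 0.0, -0.0], [0.0, 0.0, -0.0]], "angular": [[-0.0, -0.0, -0.014], [-0.0, -0.0, -0.028], [-0.0, -0.0, -0.028], [-0.0, -0.0, -0.028], [-0.0, -0.0, -0.028], [-0.0, -0.0, -0.028], [-0.0, -0.0, -0.028], [-0.0, -0.0, -0.028], [-0.0, -0.0, -0.028], [-0.0, -0.0, -0.028], [-0.0, -0.0, -0.028], [-0.0, -0.0, -0.028], [-0.0, -0.0, -0.019], [-0.0, -0.0, -0.011], [-0.0, -0.0, -0.006], [-0.0, -0.0, -0.003], [0.0, 0.0, 0.0], [0.0, 0.0, 0.0], [0.0, 0.0, 0.0], [0.0, 0.0, 0.0]]}
```

carry_out(gripper=[1, 1, 1, 1, 1, 1, 1, 1, 1, 1], dp=[[1.7, -0.2, -0.25], [3.4, -0.3, -0.5], [3.4, -0.2, -0.5], [3.4, -0.1, -0.5], [3.4, 0, -0.5], [3.4, 0.1, -0.5], [3.4, 0.2, -0.5], [3.4, 0.3, -0.5], [3.4, 0.4, -0.5], [3.4, 0.5, -0.5]], angular=[[0, 0, -0.014], [0, 0, -0.028], [0, 0, -0.028], [0, 0, -0.028], [0, 0, -0.028], [0, 0, -0.028], [0, 0, -0.028], [0, 0, -0.028], [0, 0, -0.028], [0, 0, -0.028]])

```text
time_s: 13.7
tcp_pos: [540.8, 86.1, 210.6]
orientation: [[-0.109, 0.994, -0.018], [0.994, 0.109, 0.002], [0.004, -0.018, -1.0]]
ft_force: [0.7, -1.0, -0.1]
finger_gap: 85.5
```

```bash
python3 -c "
from plan import *
tplan((549,195,235,12),[2,2,2,1.2,.8,.4,.2,0,0,0])"
```

```text
t13.70 tcp [540.8  86.1 210.6] gap 85.5 F [ 0.7 -1.  -0.1] jaw yaw 6.3 z [-0.018  0.002 -1.   ]
d [  8.2 108.9  24.4]
{"dp": [[2.5, 0.46, -0.57], [2.49, 0.52, -0.57], [2.47, 0.58, -0.57], [1.47, 0.38, -0.34], [0.98, 0.27, -0.23], [0.49, 0.14, -0.11], [0.24, 0.07, -0.06], [0.0, 0.0, -0.0], [0.0, 0.0, -0.0], [0.0, 0.0, -0.0]], "angular": [[-0.004, -0.001, -0.023], [-0.004, -0.001, -0.023], [-0.004, -0.001, -0.023], [-0.002, -0.001, -0.014], [-0.002, -0.0, -0.009], [-0.001, -0.0, -0.005], [-0.0, -0.0, -0.002], [0.0, 0.0, 0.0], [0.0, 0.0, 0.0], [0.0, 0.0, 0.0]]}
```

carry_out(gripper=[1, 1, 1, 1, 1, 1, 1, 1, 1, 1], dp=[[2.4, 0.4, -0.5], [2, 0.5, -0.5], [1.7, 0.5, -0.5], [1.2, 0.3, -0.3], [0.8, 0.2, -0.2], [0.4, 0.1, -0.1], [0.2, 0, 0], [0, 0, 0], [0, 0, 0], [0, 0, 0]], angular=[[-0.004, 0, -0.02], [-0.004, 0, -0.02], [-0.004, 0, -0.02], [-0.002, 0, -0.014], [-0.002, 0, -0.01], [0, 0, 0], [0, 0, 0], [0, 0, 0], [0, 0, 0], [0, 0, 0]])

```text
time_s: 14.53
tcp_pos: [543.0, 183.6, 224.8]
orientation: [[-0.203, 0.979, -0.015], [0.979, 0.203, 0.003], [0.006, -0.014, -1.0]]
ft_force: [-1.2, -0.9, -1.0]
finger_gap: 85.6
```

```bash
python3 -c "
from plan import *
s=state();c=cam('wrist');crop(c,0,0,640,400,1,'w10.png');np.save('w10.npy',c,allow_pickle=True)
state()"
```

```text
t14.53 tcp [543.  183.6 224.8] gap 85.6 F [-1.2 -0.9 -1. ] jaw yaw 11.7 z [-0.015  0.003 -1.   ]
t14.58 tcp [543.  183.4 224.8] gap 85.3 F [-1.   0.5 -0.2] jaw yaw 11.7 z [-0.015  0.003 -1.   ]
```

View pics/w10.png

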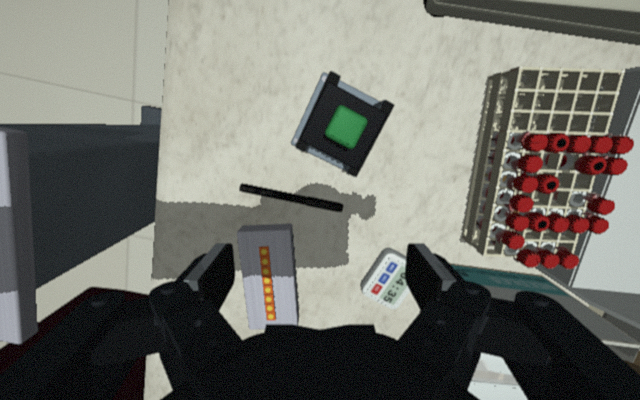

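Wrist view: stand at about (345,122) with the green handle top at (346,127), rotated in view. Lids now show orange on the block at (265,283). Zooming in for stand yaw and position.

```bash
python3 -c "
from meas import *
c=np.load('w10.npy',allow_pickle=True).item()
crop(c,280,60,410,185,6,'w10c.png')
g=lambda im:(im[:,:,1]>im[:,:,0]+50)&(im[:,:,1]>im[:,:,2]+30)
uv=mask(c,g,(300,90,390,160))
im=c['img'];L=np.median(im[uv[:,1],uv[:,0]],axis=0);print(L)
bright=uv[im[uv[:,1],uv[:,0],1]>L[1]*0.85]
P=onplane(c,bright,117)[:,:2].astype(np.float32);print('top',cv2.minAreaRect(P))
k=mask(c,lambda im:im.max(2)<60,(290,65,400,180)) 
P=onplane(c,k,74)[:,:2].astype(np.float32);print('flange',cv2.minAreaRect(P))
"
```

```text
[ 58. 135.  78.]
top ((548.8379516601562, 250.12664794921875), (23.909523010253906, 24.521602630615234), 73.42572784423828)
flange ((549.0870361328125, 250.273681640625), (75.35694885253906, 65.94336700439453), 75.38371276855469)
```

View pics/w10c.png

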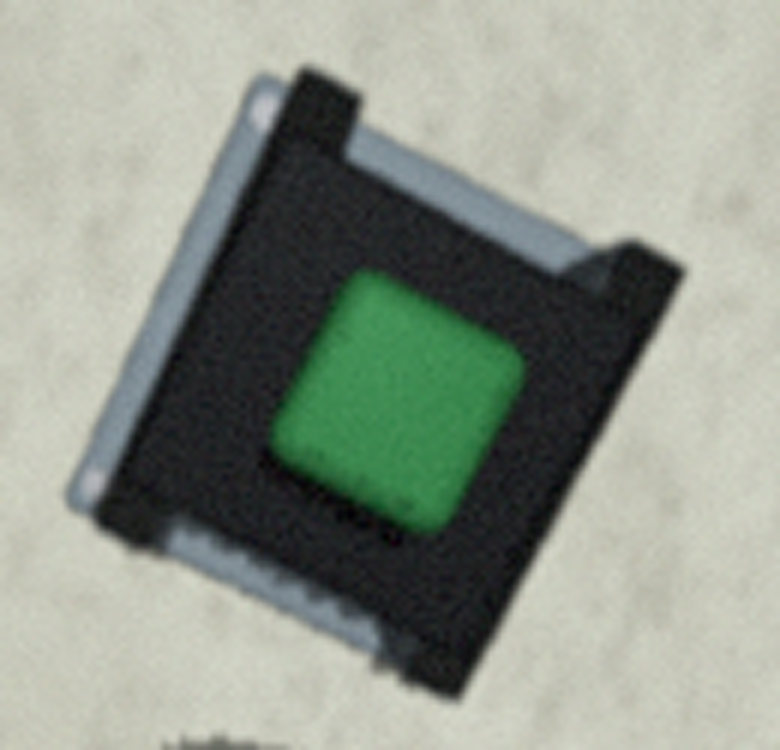

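Stand yaw: the rails run at about 75° (handle edges 73.4°, flange 75.4°). The handle centre is at about (549,250). I grasp with the jaws across the rails, jaw yaw −15°.

```bash
python3 -c "
from plan import *
tplan((549,249.5,150,-15),[1,2,3,3,2,1,.5,.25,0,0])"
```

```text
t14.58 tcp [543.  183.4 224.8] gap 85.3 F [-1.   0.5 -0.2] jaw yaw 11.7 z [-0.015  0.003 -1.   ]
d [  6.   66.1 -74.8]
{"dp": [[0.49, 0.16, 0.59], [1.0, 0.28, 1.17], [1.53, 0.31, 1.76], [1.55, 0.13, 1.76], [1.04, -0.03, 1.17], [0.52, -0.05, 0.59], [0.26, -0.04, 0.29], [0.13, -0.02, 0.15], [0.0, -0.0, 0.0], [0.0, -0.0, 0.0]], "angular": [[-0.001, -0.0, 0.037], [-0.002, -0.0, 0.073], [-0.004, -0.0, 0.11], [-0.004, -0.0, 0.11], [-0.002, -0.0, 0.073], [-0.001, -0.0, 0.037], [-0.001, -0.0, 0.018], [-0.0, -0.0, 0.009], [0.0, 0.0, 0.0], [0.0, 0.0, 0.0]]}
```

carry_out(gripper=[1, 1, 1, 1, 1, 1, 1, 1, 1, 1], dp=[[0.5, 0.15, 0.6], [1, 0.3, 1.2], [1.4, 0.3, 1.7], [1.4, 0.1, 1.6], [1, 0, 1], [0.5, -0.05, 0.5], [0.2, 0, 0.2], [0.1, 0, 0.1], [0, 0, 0], [0, 0, 0]], angular=[[-0.001, 0, 0.04], [-0.002, 0, 0.07], [-0.004, 0, 0.1], [-0.004, 0, 0.1], [-0.002, 0, 0.07], [0, 0, 0.04], [0, 0, 0.02], [0, 0, 0.01], [0, 0, 0], [0, 0, 0]])

```text
time_s: 15.42
tcp_pos: [551.9, 240.8, 153.4]
orientation: [[0.276, 0.961, 0.0], [0.961, -0.276, 0.001], [0.001, -0.0, -1.0]]
ft_force: [-0.5, 0.3, 1.5]
finger_gap: 85.5
```

```bash
python3 -c "
from plan import *
from meas import *
s=state();c=cam('wrist');crop(c,0,0,640,400,1,'w11.png')
g=lambda im:(im[:,:,1]>im[:,:,0]+35)&(im[:,:,1]>im[:,:,2]+20)
uv=mask(c,g,(230,60,410,300));print(uv.min(0),uv.max(0))
im=c['img'];v=im[uv[:,1],uv[:,0],1];print(np.percentile(v,[5,25,50,75,95]))
P=onplane(c,uv,117)[:,:2].astype(np.float32);print(cv2.minAreaRect(P))
"
```

```text
t15.42 tcp [551.9 240.8 153.4] gap 85.5 F [-0.5  0.3  1.5] jaw yaw -16.0 z [ 0.     0.001 -1.   ]
[290 188] [333 238]
[ 56.  63.  66.  74. 119.]
((550.0682983398438, 254.3136444091797), (31.966577529907227, 26.221630096435547), 74.7226333618164)
```

View pics/w11.png

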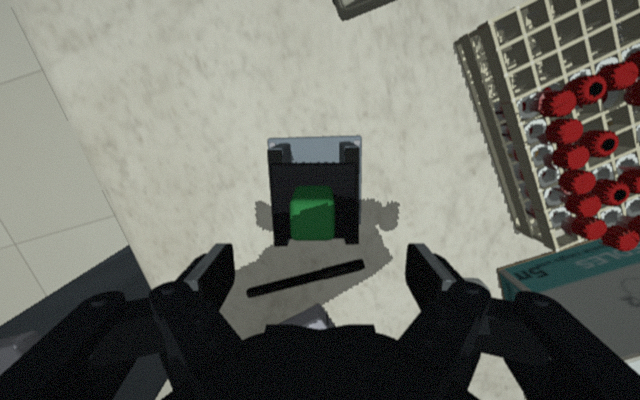

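The wrist view shows the handle squared up with the jaws: top face (290–334, 197–240), flange below it, rails vertical in the image.

```bash
python3 -c "
from plan import *
from meas import *
s=state();c=cam('wrist');crop(c,260,120,370,260,5,'w11c.png')
print(onplane(c,[[290.5,198],[333.5,198],[290.5,240],[334,240]],117).round(1), onplane(c,[312,219],117))
"
```

```text
t15.47 tcp [552.  240.7 153.5] gap 85.6 F [-0.9  0.   0.4] jaw yaw -16.0 z [ 0.     0.001 -1.   ]
[[540.9 267.2 117. ]
 [565.6 260.1 117. ]
 [532.7 241.3 117. ]
 [558.8 233.8 117. ]] [[549.50751283 250.87304072 117.        ]]
```

View pics/w11c.png

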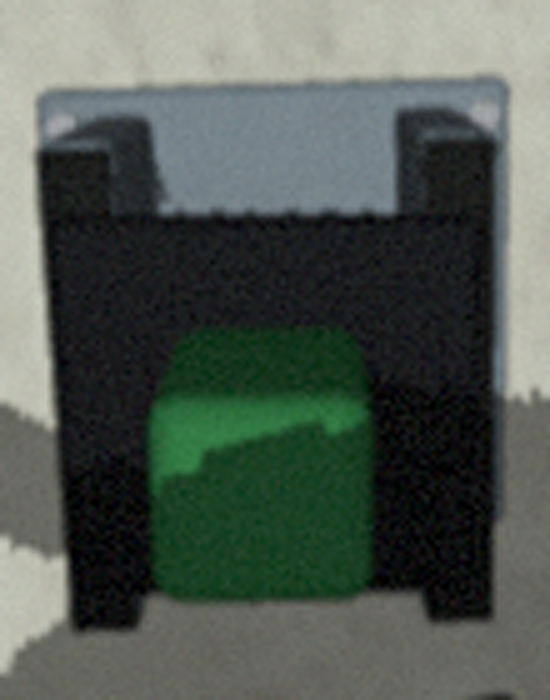

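```bash
python3 -c "
from plan import *
tplan((549.4,250.4,110,-15),[1,2,2,2,1,.5,.25,0,0,0])"
```

```text
t15.52 tcp [552.1 240.8 153.7] gap 85.1 F [ 0.2 -0.1 -0. ] jaw yaw -16.0 z [ 0.001  0.001 -1.   ]
d [ -2.7   9.6 -43.7]
{"dp": [[0.1, -0.06, 0.5], [0.19, -0.12, 1.0], [0.19, -0.12, 1.0], [0.19, -0.12, 1.0], [0.1, -0.06, 0.5], [0.05, -0.03, 0.25], [0.02, -0.01, 0.12], [0.0, -0.0, 0.0], [0.0, -0.0, 0.0], [0.0, -0.0, 0.0]], "angular": [[0.0, -0.0, -0.002], [0.0, -0.0, -0.004], [0.0, -0.0, -0.004], [0.0, -0.0, -0.004], [0.0, -0.0, -0.002], [0.0, -0.0, -0.001], [0.0, -0.0, -0.001], [0.0, 0.0, 0.0], [0.0, 0.0, 0.0], [0.0, 0.0, 0.0]]}
```

carry_out(gripper=[1, 1, 1, 1, 1, 1, 1, 1, 1, 1], dp=[[0.1, -0.1, 0.5], [0.2, -0.15, 1], [0.2, -0.15, 1], [0.2, -0.1, 0.9], [0.1, -0.1, 0.5], [0.05, 0, 0.2], [0, 0, 0.1], [0, 0, 0], [0, 0, 0], [0, 0, 0]], angular=[[0, 0, -0.003], [0, 0, -0.004], [0, 0, -0.004], [0, 0, -0.004], [0, 0, -0.002], [0, 0, 0], [0, 0, 0], [0, 0, 0], [0, 0, 0], [0, 0, 0]])

```text
time_s: 16.35
tcp_pos: [547.9, 251.0, 107.0]
orientation: [[0.258, 0.966, 0.0], [0.966, -0.258, 0.001], [0.001, -0.0, -1.0]]
ft_force: [-0.7, -0.5, 0.2]
finger_gap: 85.3
```

```bash
python3 -c "
from plan import *
tplan((549.4,250.4,90,-15),[1,1.5,1.5,1,.5,.25,0,0,0,0])"
```

```text
t16.35 tcp [547.9 251.  107. ] gap 85.3 F [-0.7 -0.5  0.2] jaw yaw -14.9 z [ 0.     0.001 -1.   ]
d [  1.5  -0.6 -17. ]
{"dp": [[-0.0, 0.03, 0.3], [-0.01, 0.04, 0.44], [-0.01, 0.04, 0.44], [-0.0, 0.03, 0.3], [-0.0, 0.01, 0.15], [-0.0, 0.01, 0.07], [-0.0, 0.0, 0.0], [-0.0, 0.0, 0.0], [-0.0, 0.0, 0.0], [-0.0, 0.0, 0.0]], "angular": [[-0.0, -0.0, 0.0], [-0.0, -0.0, 0.0], [-0.0, -0.0, 0.0], [-0.0, -0.0, 0.0], [-0.0, -0.0, 0.0], [-0.0, -0.0, 0.0], [0.0, 0.0, 0.0], [0.0, 0.0, 0.0], [0.0, 0.0, 0.0], [0.0, 0.0, 0.0]]}
```

carry_out(gripper=[1, 1, 1, 1, 1, 1, 0, -1, -1, -1], dp=[[0, 0.04, 0.25], [0, 0.04, 0.4], [0, 0.04, 0.4], [0, 0.02, 0.25], [0, 0, 0.12], [0, 0, 0.05], [0, 0, 0], [0, 0, 0], [0, 0, 0], [0, 0, 0]], angular=[[0, 0, 0], [0, 0, 0], [0, 0, 0], [0, 0, 0], [0, 0, 0], [0, 0, 0], [0, 0, 0], [0, 0, 0], [0, 0, 0], [0, 0, 0]], newtons=80)

```text
time_s: 17.18
tcp_pos: [550.8, 250.7, 92.1]
orientation: [[0.258, 0.966, 0.003], [0.966, -0.258, 0.001], [0.002, 0.002, -1.0]]
ft_force: [-0.1, 0.5, -0.8]
finger_gap: 38.7
```

```bash
python3 -c "
from plan import *
s=state();c=cam('wrist');crop(c,160,120,480,360,2.4,'w12.png')"
```

```text
t17.18 tcp [550.8 250.7  92.1] gap 38.7 F [-0.1  0.5 -0.8] jaw yaw -15.0 z [ 0.003  0.001 -1.   ]
```

View pics/w12.png

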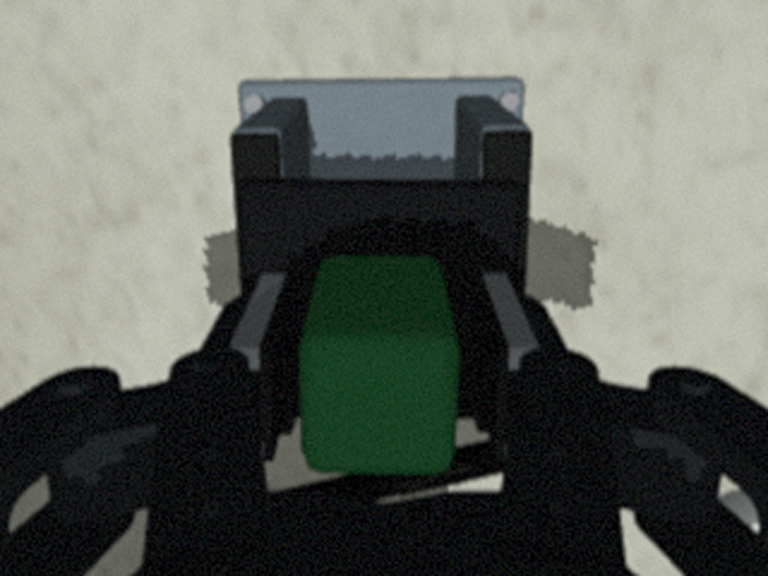

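The jaws are centred on the handle and still closing. Finish closing with a small lowering, then lift.

carry_out(gripper=[-1, -1, -1, -1, -1, -1, -1, -1, -1, -1], dp=[[0, 0, 0.1], [0, 0, 0], [0, 0, 0], [0, 0, 0], [0, 0, 0], [0, 0, 0], [0, 0, -0.4], [0, 0, -0.8], [0, 0, -1.2], [0, 0, -1.5]], angular=[[0, 0, 0], [0, 0, 0], [0, 0, 0], [0, 0, 0], [0, 0, 0], [0, 0, 0], [0, 0, 0], [0, 0, 0], [0, 0, 0], [0, 0, 0]], newtons=80)

```text
time_s: 18.07
tcp_pos: [546.2, 249.2, 128.1]
orientation: [[0.258, 0.966, -0.008], [0.966, -0.258, -0.002], [-0.004, -0.007, -1.0]]
ft_force: [-0.8, -0.5, -3.1]
finger_gap: 27.3
```

```bash
python3 -c "
from plan import *
s=state();c=cam('side');crop(c,280,250,370,350,6,'s13.png')"
```

```text
t18.07 tcp [546.2 249.2 128.1] gap 27.3 F [-0.8 -0.5 -3.1] jaw yaw -15.0 z [-0.008 -0.002 -1.   ]
```

View pics/s13.png

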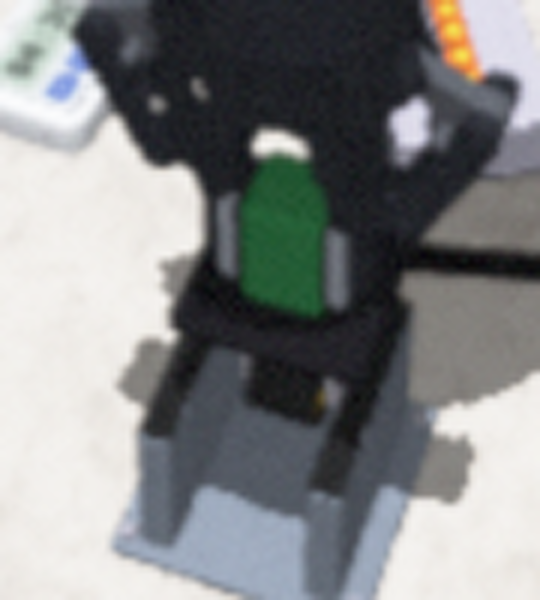

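The roller is rising upright out of the rails. I measure the lid strip from the earlier wrist picture and the fixed views.

```bash
cat >> meas.py <<'E'
def orange(c,roi,z=36):
    x0,y0,x1,y1=roi; im=c["img"][y0:y1,x0:x1].astype(int)
    w=(im[:,:,0]>im[:,:,2]+50)&(im[:,:,0]>im[:,:,1]+15); v,u=np.nonzero(w); uv=np.c_[u+x0,v+y0]
    P=onplane(c,uv,z)[:,:2].astype(np.float32); r=cv2.minAreaRect(P)
    return len(uv),uv.min(0),uv.max(0),np.round(r[0],1),np.round(r[1],1),round(r[2],1)
E
python3 -c "
from meas import *
c=np.load('w10.npy',allow_pickle=True).item()
print(orange(c,(245,235,290,330)))
crop(c,230,220,310,335,6,'lids.png')
c=cam('scene');print(orange(c,(240,200,300,240)));crop(c,235,195,310,245,8,'lidc.png')
"
```

```text
(610, array([259, 247]), array([275, 319]), array([501.4,  44.1]), array([ 12. , 101.4]), 14.4)
(89, array([256, 203]), array([297, 227]), array([558.6,  54.9]), array([131.5, 102.9]), 14.4)
```

View pics/lids.png

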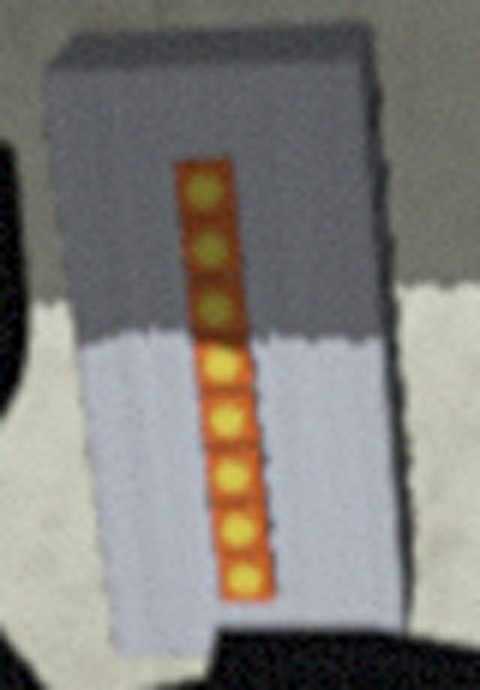

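View pics/lidc.png

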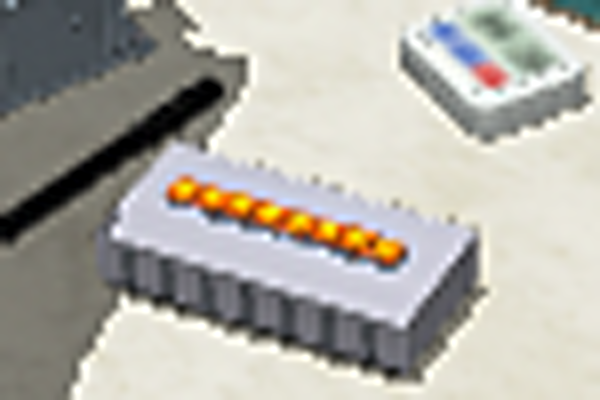

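The lids lie in a row of eight on the block, at (259–275, 247–319) in the wrist picture. I cast the end-lid centres from both views.

```bash
python3 -c "
from plan import *
from meas import *
w=np.load('w10.npy',allow_pickle=True).item()
def rep(P):
    d=P[1]-P[0];print(P.round(1)[:,:2].tolist(),'mid',P.mean(0).round(1),'yaw',np.degrees(np.arctan2(d[1],d[0])).round(1),'len',np.linalg.norm(d).round(1))
rep(onplane(w,[[230+244/6,220+579/6],[230+204/6,220+190/6]],36))
c=cam('scene');rep(onplane(c,[[235+390/8,195+250/8],[235+185/8,195+190/8]],36))
tplan((520,215,205,-5),[2,2,2,1,.5,.3])
"
```

```text
[[513.4, -1.1], [490.7, 87.2]] mid [502.  43.  36.] yaw 104.4 len 91.2
[[512.4, -6.9], [488.8, 81.8]] mid [500.6  37.4  36. ] yaw 104.9 len 91.8
t18.22 tcp [548.9 250.1 130.3] gap 26.9 F [-0.5 -0.1 -2. ] jaw yaw -15.0 z [-0.001  0.    -1.   ]
d [-28.9 -35.1  74.7]
{"dp": [[-1.06, -0.49, -1.92], [-1.04, -0.53, -1.92], [-1.01, -0.58, -1.92], [-0.49, -0.31, -0.96], [-0.24, -0.16, -0.48], [-0.14, -0.1, -0.29]], "angular": [[-0.0, -0.0, -0.045], [-0.0, -0.0, -0.045], [-0.0, -0.0, -0.045], [-0.0, -0.0, -0.022], [-0.0, -0.0, -0.011], [-0.0, -0.0, -0.007]]}
```

Strip axis: yaw 104.6°, lid spacing 91.2 mm (true 91), mid at about (501.3, 41.5). Lift clear of the rails, then fly to the +y end.

carry_out(gripper=[-1, -1, -1, -1, -1, -1, -1, -1, -1, -1], dp=[[0, 0, -1], [0, 0, -1.8], [0, 0, -1.8], [-0.5, 0, -1.2], [-1.2, -0.4, -0.3], [-1.8, -0.6, 0], [-2.2, -0.6, 0], [-2.2, -0.8, 0], [-2.2, -1, 0], [-2, -1, 0]], angular=[[0, 0, 0], [0, 0, 0], [0, 0, 0], [0, 0, 0], [0, 0, -0.04], [0, 0, -0.08], [0, 0, -0.08], [0, 0, -0.08], [0, 0, -0.08], [0, 0, -0.06]])

```text
time_s: 19.05
tcp_pos: [493.4, 130.1, 195.4]
orientation: [[-0.184, 0.983, -0.002], [0.983, 0.184, -0.0], [0.0, -0.002, -1.0]]
ft_force: [-0.3, 0.5, -2.7]
finger_gap: 27.0
```

```bash
python3 -c "
from plan import *
tplan((490,85.5,150,14.6),[2,1.5,1,.5,.25,.1,0,0,0,0])
"
```

```text
t19.05 tcp [493.4 130.1 195.4] gap 27.0 F [-0.3  0.5 -2.7] jaw yaw 10.6 z [-0.002 -0.    -1.   ]
d [ -3.4 -44.6 -45.4]
{"dp": [[-1.62, -0.43, 1.7], [-1.2, -0.35, 1.27], [-0.8, -0.25, 0.85], [-0.4, -0.13, 0.42], [-0.2, -0.07, 0.21], [-0.08, -0.03, 0.08], [-0.0, -0.0, 0.0], [-0.0, -0.0, 0.0], [-0.0, -0.0, 0.0], [-0.0, -0.0, 0.0]], "angular": [[-0.001, -0.0, -0.026], [-0.001, -0.0, -0.02], [-0.0, -0.0, -0.013], [-0.0, -0.0, -0.007], [-0.0, -0.0, -0.003], [-0.0, -0.0, -0.001], [0.0, 0.0, 0.0], [0.0, 0.0, 0.0], [0.0, 0.0, 0.0], [0.0, 0.0, 0.0]]}
```

carry_out(gripper=[-1, -1, -1, -1, -1, -1, -1, -1, -1, -1], dp=[[-1, -0.1, 0.5], [-0.8, 0, 1], [-0.6, 0, 1.2], [-0.4, 0, 0.8], [-0.2, 0, 0.4], [0, 0, 0.2], [0, 0, 0], [0, 0, 0], [0, 0, 0], [0, 0, 0]], angular=[[0, 0, -0.02], [0, 0, -0.01], [0, 0, -0.01], [0, 0, 0], [0, 0, 0], [0, 0, 0], [0, 0, 0], [0, 0, 0], [0, 0, 0], [0, 0, 0]])

```text
time_s: 19.88
tcp_pos: [494.5, 94.2, 155.3]
orientation: [[-0.222, 0.975, -0.003], [0.975, 0.222, -0.002], [-0.001, -0.004, -1.0]]
ft_force: [-0.7, 0.3, -4.2]
finger_gap: 27.1
```

```bash
python3 -c "
from plan import *
tplan((490,85.5,130,14.6),[1,1.5,1.5,1,.5,.25,0,0,0,0])
c=cam('side');crop(c,300,200,400,300,6,'s14.png')
c=cam('wrist');crop(c,0,0,640,400,1,'w14.png')
"
```

```text
t19.88 tcp [494.5  94.2 155.3] gap 27.1 F [-0.7  0.3 -4.2] jaw yaw 12.8 z [-0.003 -0.002 -1.   ]
d [ -4.5  -8.7 -25.3]
{"dp": [[-0.13, -0.11, 0.44], [-0.19, -0.16, 0.66], [-0.19, -0.17, 0.66], [-0.13, -0.11, 0.44], [-0.06, -0.06, 0.22], [-0.03, -0.03, 0.11], [-0.0, -0.0, 0.0], [-0.0, -0.0, 0.0], [-0.0, -0.0, 0.0], [-0.0, -0.0, 0.0]], "angular": [[-0.001, 0.0, -0.005], [-0.001, 0.0, -0.008], [-0.001, 0.0, -0.008], [-0.001, 0.0, -0.005], [-0.0, 0.0, -0.003], [-0.0, 0.0, -0.001], [0.0, 0.0, 0.0], [0.0, 0.0, 0.0], [0.0, 0.0, 0.0], [0.0, 0.0, 0.0]]}
```

View pics/s14.png

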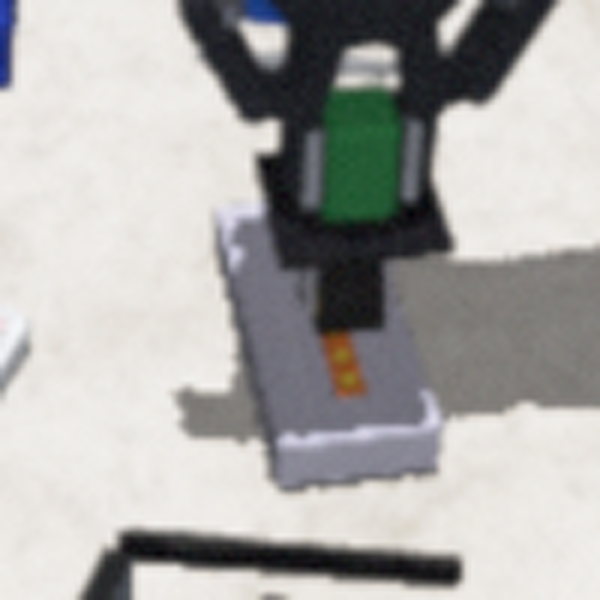

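View pics/w14.png

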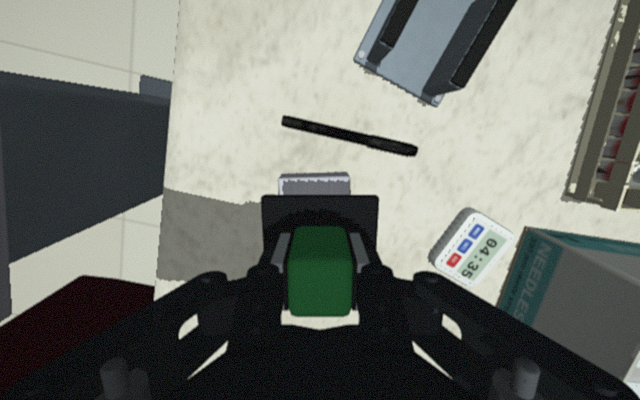

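The roller hangs upright over the strip, slightly off in −y of the tool (block end at cols 279–351 against centre 320). Correct and descend.

carry_out(gripper=[-1, -1, -1, -1, -1, -1, -1, -1, -1, -1], dp=[[-0.1, -0.1, 0.4], [-0.2, -0.2, 0.6], [-0.2, -0.2, 0.6], [-0.1, -0.1, 0.5], [-0.05, -0.05, 0.3], [0, 0, 0.1], [0, 0, 0], [0, 0, 0], [0, 0, 0], [0, 0, 0]], angular=[[0, 0, -0.006], [0, 0, -0.008], [0, 0, -0.008], [0, 0, -0.005], [0, 0, 0], [0, 0, 0], [0, 0, 0], [0, 0, 0], [0, 0, 0], [0, 0, 0]])

```text
time_s: 20.82
tcp_pos: [488.8, 85.7, 127.4]
orientation: [[-0.251, 0.968, -0.004], [0.968, 0.251, -0.002], [-0.001, -0.004, -1.0]]
ft_force: [-0.1, -1.0, -2.3]
finger_gap: 27.2
```

```bash
python3 -c "
from plan import *
tplan((490,85.5,109,14.6),[1,1.5,1.5,1,.5,.25,0,0,0,0])
c=cam('side');crop(c,300,200,400,300,6,'s15.png')
c=cam('wrist');crop(c,240,140,400,240,4,'w15.png')
"
```

```text
t20.82 tcp [488.8  85.7 127.4] gap 27.2 F [-0.1 -1.  -2.3] jaw yaw 14.5 z [-0.004 -0.002 -1.   ]
d [  1.2  -0.2 -18.4]
{"dp": [[-0.01, 0.02, 0.32], [-0.01, 0.03, 0.48], [-0.01, 0.03, 0.48], [-0.01, 0.02, 0.32], [-0.0, 0.01, 0.16], [-0.0, 0.0, 0.08], [-0.0, 0.0, 0.0], [-0.0, 0.0, 0.0], [-0.0, 0.0, 0.0], [-0.0, 0.0, 0.0]], "angular": [[-0.001, 0.0, -0.0], [-0.001, 0.0, -0.0], [-0.001, 0.0, -0.0], [-0.001, 0.0, -0.0], [-0.0, 0.0, -0.0], [-0.0, 0.0, -0.0], [0.0, 0.0, 0.0], [0.0, 0.0, 0.0], [0.0, 0.0, 0.0], [0.0, 0.0, 0.0]]}
```

View pics/s15.png

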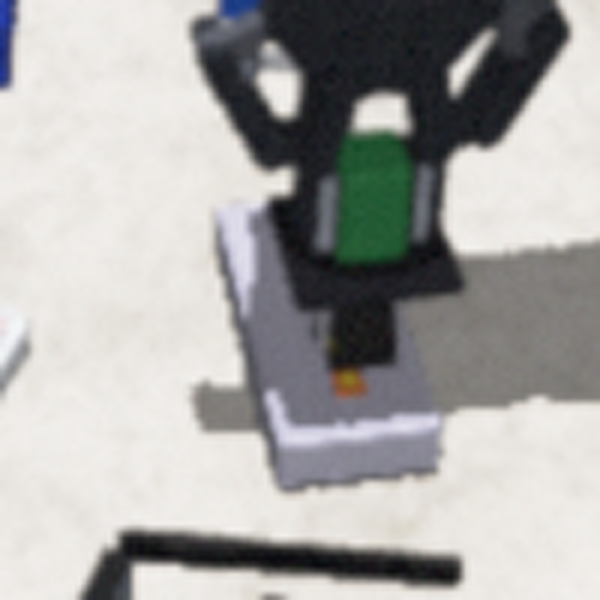

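View pics/w15.png

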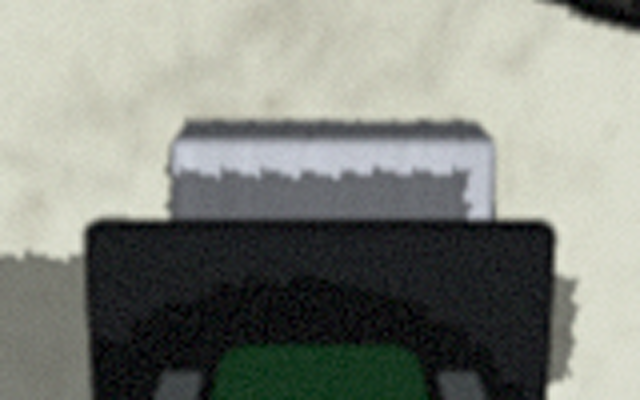

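```bash
python3 -c "
from plan import *
s=state();c=cam('wrist')
P=onplane(c,[[283,174.5],[363.7,174.5],[323.4,174.5]],30);print(P.round(1),((P-s['tcp_pos'])@s['orientation']).round(1))
e=P[2];u=np.array([np.cos(np.radians(104.6)),np.sin(np.radians(104.6))]);print('mid',e[:2]-70*u,'b',e[:2]-24.5*u,'a',e[:2]-115.5*u)
"
```

```text
t20.92 tcp [489.   85.7 127.6] gap 27.4 F [ 0.4 -0.5 -2.8] jaw yaw 14.5 z [-0.003 -0.002 -1.   ]
[[453.2 103.2  30. ]
 [515.8 119.6  30. ]
 [484.5 111.4  30. ]] [[ 26.1 -29.9  97.6]
 [ 26.2  34.8  97.4]
 [ 26.1   2.5  97.5]]
mid [502.18275664  43.66015467] b [490.71360084  87.69092192] a [ 5.13651912e+02 -3.70612589e-01]
```

The block end gives strip mid at (502, 43.4), lid_7 at (490.6, 87.3) and lid_0 at (513.5, −0.7), consistent within 2 mm. Shift and press down on lid_7.

carry_out(gripper=[-1, -1, -1, -1, -1, -1, -1, -1, -1, -1], dp=[[0.1, 0.1, 0.1], [0.1, 0.1, 0.2], [0.05, 0.05, 0.3], [0, 0, 0.3], [0, 0, 0.25], [0, 0, 0.15], [0, 0, 0.1], [0, 0, 0], [0, 0, 0], [0, 0, 0]], angular=[[-0.002, 0, 0], [-0.001, 0, 0], [0, 0, 0], [0, 0, 0], [0, 0, 0], [0, 0, 0], [0, 0, 0], [0, 0, 0], [0, 0, 0], [0, 0, 0]], newtons=90)

```text
time_s: 21.8
tcp_pos: [492.2, 89.7, 115.3]
orientation: [[-0.252, 0.968, 0.002], [0.968, 0.252, -0.001], [-0.001, 0.002, -1.0]]
ft_force: [-0.7, 0.5, -0.4]
finger_gap: 27.4
```

```bash
cat > st.py <<'E'
from plan import *
s=state(); u=np.array([np.cos(np.radians(104.6)),np.sin(np.radians(104.6))]);r=s['tcp_pos'][:2]-[502,43.4]
print('s',(r@u).round(1),'lat(tool y)',(r@[u[1],-u[0]]).round(1))
E
python3 -c "
from st import *
c=cam('side');crop(c,300,200,400,300,6,'s16.png')
"
```

```text
t21.80 tcp [492.2  89.7 115.3] gap 27.4 F [-0.7  0.5 -0.4] jaw yaw 14.6 z [ 0.002 -0.001 -1.   ]
s 47.2 lat(tool y) 2.2
```

View pics/s16.png

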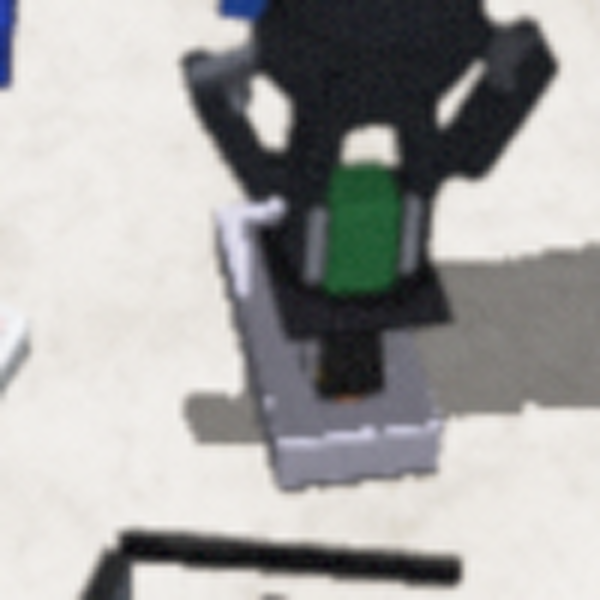

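carry_out(gripper=[-1, -1, -1, -1, -1, -1, -1, -1, -1, -1], dp=[[0, -0.1, 0.15], [0, -0.08, 0.2], [0, 0, 0.2], [0, 0, 0.2], [0, 0, 0.2], [0, 0, 0.2], [0, 0, 0.1], [0, 0, 0.1], [0, 0, 0.1], [0, 0, 0.1]], angular=[[0, 0, 0], [0, 0, 0], [0, 0, 0], [0, 0, 0], [0, 0, 0], [0, 0, 0], [0, 0, 0], [0, 0, 0], [0, 0, 0], [0, 0, 0]])

```text
time_s: 22.68
tcp_pos: [492.2, 89.6, 111.0]
orientation: [[-0.252, 0.968, 0.006], [0.968, 0.252, 0.0], [-0.001, 0.006, -1.0]]
ft_force: [-5.4, -0.2, 9.8]
finger_gap: 27.1
```

```bash
python3 st.py
```

```text
t22.68 tcp [492.2  89.6 111. ] gap 27.1 F [-5.4 -0.2  9.8] jaw yaw 14.6 z [ 0.006  0.    -1.   ]
s 47.2 lat(tool y) 2.1
```

Pressing with about 12 N at the wheel, and height matches a seated lid_7. Start rolling toward lid_0.

carry_out(gripper=[-1, -1, -1, -1, -1, -1, -1, -1, -1, -1], dp=[[-0.3, -0.05, 0.1], [-0.45, -0.05, 0.1], [-0.45, -0.05, 0.1], [-0.45, -0.05, 0.1], [-0.45, -0.05, 0.1], [-0.45, -0.05, 0.1], [-0.45, -0.05, 0.1], [-0.45, -0.05, 0.1], [-0.45, -0.05, 0.1], [-0.45, -0.05, 0.1]], angular=[[0.001, 0, 0], [0.001, 0, 0], [0, 0, 0], [0, 0, 0], [0, 0, 0], [0, 0, 0], [0, 0, 0], [0, 0, 0], [0, 0, 0], [0, 0, 0]])

```text
time_s: 23.52
tcp_pos: [501.9, 49.5, 113.4]
orientation: [[-0.256, 0.967, 0.013], [0.967, 0.256, 0.012], [0.008, 0.016, -1.0]]
ft_force: [-3.3, 2.0, 8.0]
finger_gap: 27.1
```

```bash
python3 -c "
from st import *
c=cam('side');crop(c,300,200,400,300,6,'s17.png')
"
```

```text
t23.52 tcp [501.9  49.5 113.4] gap 27.1 F [-3.3  2.   8. ] jaw yaw 14.8 z [ 0.013  0.012 -1.   ]
s 6.0 lat(tool y) 1.5
```

View pics/s17.png

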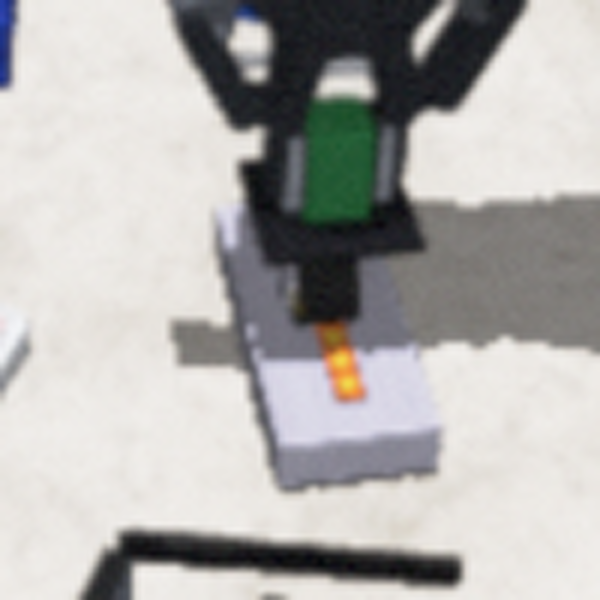

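The wheel has reached mid strip at about (328,250), with Fz 8 N. The tool rose about 2.4 mm, so I press a bit harder on the second half.

```bash
python3 -c "
from plan import *
tplan((514,-3,110,14.6),[1]*12)
"
```

```text
t23.57 tcp [502.2  48.6 113.4] gap 27.0 F [-2.4 -0.4  6.6] jaw yaw 14.8 z [ 0.014  0.01  -1.   ]
d [ 11.8 -51.6  -3.4]
{"dp": [[-0.44, -0.01, 0.03], [-0.44, -0.01, 0.03], [-0.44, -0.01, 0.03], [-0.44, -0.01, 0.03], [-0.44, -0.01, 0.03], [-0.44, -0.01, 0.03], [-0.44, -0.01, 0.03], [-0.44, -0.01, 0.03], [-0.44, -0.01, 0.03], [-0.44, -0.01, 0.03], [-0.44, -0.01, 0.03], [-0.44, -0.01, 0.03]], "angular": [[0.001, -0.001, 0.0], [0.001, -0.001, 0.0], [0.001, -0.001, 0.0], [0.001, -0.001, 0.0], [0.001, -0.001, 0.0], [0.001, -0.001, 0.0], [0.001, -0.001, 0.0], [0.001, -0.001, 0.0], [0.001, -0.001, 0.0], [0.001, -0.001, 0.0], [0.001, -0.001, 0.0], [0.001, -0.001, 0.0]]}
```

carry_out(gripper=[-1, -1, -1, -1, -1, -1, -1, -1, -1, -1], dp=[[-0.1, -0.03, 0.3], [-0.3, -0.03, 0.3], [-0.45, -0.03, 0.25], [-0.45, -0.05, 0.2], [-0.45, -0.05, 0.2], [-0.45, -0.05, 0.2], [-0.45, -0.05, 0.2], [-0.45, -0.05, 0.2], [-0.45, -0.05, 0.2], [-0.45, -0.05, 0.2]], angular=[[0.002, -0.003, 0], [0.002, -0.003, 0], [0.002, -0.003, 0], [0.002, -0.003, 0], [0.002, -0.003, 0], [0.002, -0.003, 0], [0.002, -0.003, 0], [0.002, -0.003, 0], [0.002, -0.003, 0], [0.002, -0.003, 0]])

```text
time_s: 24.4
tcp_pos: [513.5, 9.2, 108.0]
orientation: [[-0.257, 0.966, 0.013], [0.966, 0.257, -0.02], [-0.023, 0.007, -1.0]]
ft_force: [-3.4, 1.1, 12.8]
finger_gap: 26.9
```

```bash
python3 -c "
from st import *
c=cam('side');crop(c,300,200,400,300,6,'s18.png')
"
```

```text
t24.40 tcp [513.5   9.2 108. ] gap 26.9 F [-3.4  1.1 12.8] jaw yaw 14.9 z [ 0.013 -0.02  -1.   ]
s -36.0 lat(tool y) 2.5
```

View pics/s18.png

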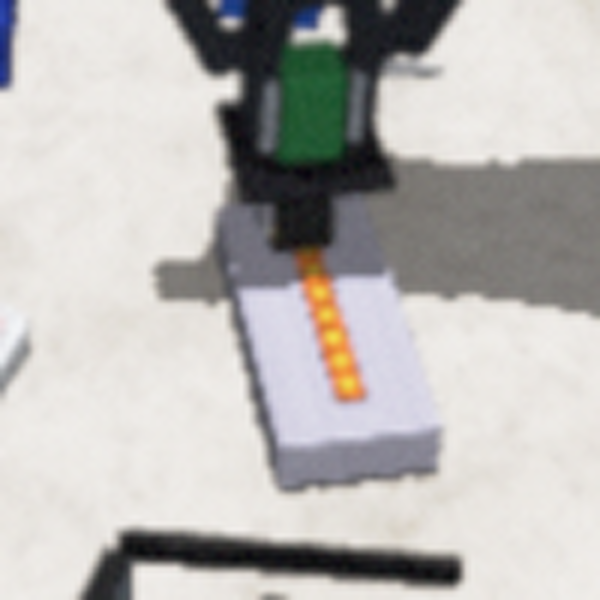

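Force is now 12.8 N and the lids behind the wheel look flush. Finish past lid_0 (about s=−49), then make one return pass over the lighter-pressed half.

carry_out(gripper=[-1, -1, -1, -1, -1, -1, -1, -1, -1, -1], dp=[[-0.35, -0.05, 0.15], [-0.35, -0.05, 0.15], [-0.3, -0.05, 0.15], [-0.2, -0.05, 0.15], [-0.1, -0.05, 0.15], [0, 0, 0.15], [0.2, -0.05, 0.15], [0.4, -0.05, 0.15], [0.45, -0.05, 0.15], [0.45, -0.05, 0.15]], angular=[[0.002, 0.004, 0], [0.002, 0.004, 0], [0.002, 0.004, 0], [0.002, 0.003, 0], [0, 0.002, 0], [0, 0, 0], [0, 0, 0], [0, 0, 0], [0, 0, 0], [0, 0, 0]])

```text
time_s: 25.28
tcp_pos: [518.5, -7.8, 110.3]
orientation: [[-0.248, 0.968, 0.019], [0.967, 0.249, -0.049], [-0.052, 0.006, -0.999]]
ft_force: [-1.6, -7.1, 7.4]
finger_gap: 27.2
```

```bash
python3 st.py
```

```text
t25.28 tcp [518.5  -7.8 110.3] gap 27.2 F [-1.6 -7.1  7.4] jaw yaw 14.4 z [ 0.019 -0.049 -0.999]
s -53.7 lat(tool y) 3.1
```

The wheel ran off past lid_0 onto the block top (s≈−54, Fy −7, slight tilt). I lift and level rather than push back against the lid's edge.

```bash
python3 -c "
from plan import *
tplan((513,1,135,14.6),[2,2,2,1.5,1,.5,.3,0,0,0])
"
```

```text
t25.28 tcp [518.5  -7.8 110.3] gap 27.2 F [-1.6 -7.1  7.4] jaw yaw 14.4 z [ 0.019 -0.049 -0.999]
d [-5.5  8.8 24.7]
{"dp": [[0.18, -0.06, -0.54], [0.19, -0.07, -0.54], [0.2, -0.07, -0.54], [0.15, -0.05, -0.4], [0.1, -0.03, -0.27], [0.05, -0.02, -0.13], [0.03, -0.01, -0.08], [0.0, -0.0, -0.0], [0.0, -0.0, -0.0], [0.0, -0.0, -0.0]], "angular": [[0.001, 0.011, -0.001], [0.001, 0.011, -0.001], [0.001, 0.011, -0.001], [0.001, 0.008, -0.001], [0.001, 0.006, -0.0], [0.0, 0.003, -0.0], [0.0, 0.002, -0.0], [0.0, 0.0, 0.0], [0.0, 0.0, 0.0], [0.0, 0.0, 0.0]]}
```

carry_out(gripper=[-1, -1, -1, -1, -1, -1, -1, -1, -1, -1], dp=[[-0.05, 0, -0.5], [-0.05, 0, -0.6], [0.1, -0.1, -0.6], [0.2, -0.1, -0.4], [0.2, -0.1, -0.2], [0.15, 0, -0.1], [0.1, 0, 0], [0.05, 0, 0], [0, 0, 0], [0, 0, 0]], angular=[[0.001, 0.003, 0], [0.001, 0.01, 0], [0.001, 0.012, 0], [0.001, 0.01, 0], [0, 0.006, 0], [0, 0.003, 0], [0, 0, 0], [0, 0, 0], [0, 0, 0], [0, 0, 0]])

```text
time_s: 26.12
tcp_pos: [511.6, 0.3, 134.1]
orientation: [[-0.249, 0.969, 0.0], [0.969, 0.249, -0.001], [-0.001, 0.0, -1.0]]
ft_force: [0.0, -0.4, -3.4]
finger_gap: 27.2
```

```bash
python3 -c "
from st import *
tplan((502,43.4,150,14.6),[1])
c=cam('side');crop(c,300,200,400,300,6,'s19.png')
c=cam('scene');crop(c,230,190,310,250,8,'c19.png')
"
```

```text
t26.12 tcp [5.116e+02 3.000e-01 1.341e+02] gap 27.2 F [ 0.  -0.4 -3.4] jaw yaw 14.4 z [ 0.    -0.001 -1.   ]
s -44.1 lat(tool y) -1.6
t26.12 tcp [5.116e+02 3.000e-01 1.341e+02] gap 27.2 F [ 0.  -0.4 -3.4] jaw yaw 14.4 z [ 0.    -0.001 -1.   ]
d [-9.6 43.1 15.9]
{"dp": [[4.41, 0.14, -1.6]], "angular": [[0.0, 0.001, -0.003]]}
```

View pics/s19.png

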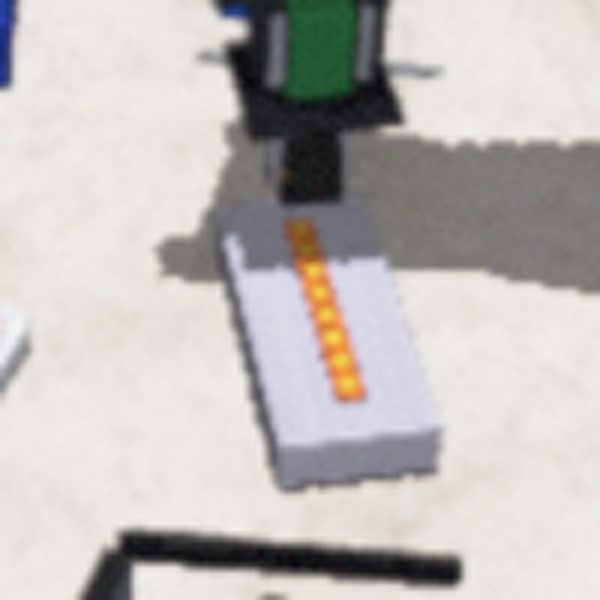

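View pics/c19.png

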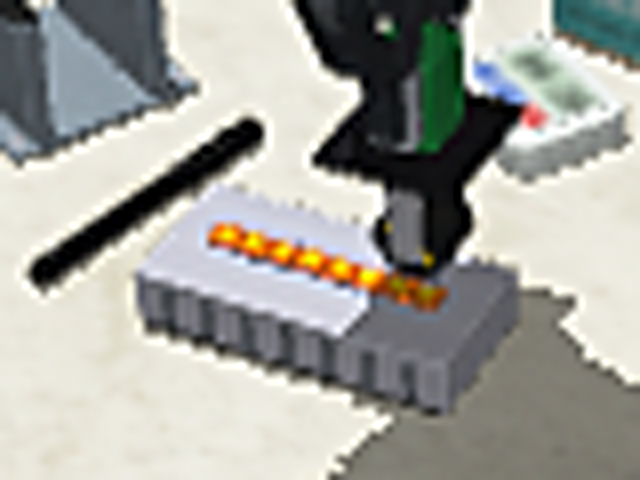

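All eight lids look flush, but 1–3 mm cannot be judged reliably at this resolution. The first half saw only about 10 N, so I make one firm return pass from lid_0 to lid_7.

carry_out(gripper=[-1, -1, -1, -1, -1, -1, -1, -1, -1, -1], dp=[[-0.05, 0.05, 0.4], [0, 0, 0.6], [0, 0, 0.6], [0, -0.05, 0.4], [0, -0.05, 0.3], [0, -0.05, 0.2], [0, -0.05, 0.2], [0.05, -0.05, 0.2], [0.2, -0.05, 0.2], [0.35, -0.05, 0.2]], angular=[[0, 0, 0], [0, 0, 0], [0, 0, 0], [0, 0, 0], [0, 0, 0], [0, 0, 0], [0, 0, 0], [0, 0, 0], [0, 0, 0], [0, 0, 0]])

```text
time_s: 27.05
tcp_pos: [512.8, 1.2, 108.9]
orientation: [[-0.247, 0.969, 0.01], [0.969, 0.247, -0.01], [-0.012, 0.007, -1.0]]
ft_force: [-3.3, -1.5, 11.2]
finger_gap: 26.9
```

```bash
python3 st.py
```

```text
t27.05 tcp [512.8   1.2 108.9] gap 26.9 F [-3.3 -1.5 11.2] jaw yaw 14.3 z [ 0.01 -0.01 -1.  ]
s -43.6 lat(tool y) -0.2
```

carry_out(gripper=[-1, -1, -1, -1, -1, -1, -1, -1, -1, -1], dp=[[0.45, -0.05, 0.2], [0.45, -0.05, 0.2], [0.45, -0.05, 0.2], [0.45, -0.05, 0.2], [0.45, -0.05, 0.2], [0.45, -0.05, 0.2], [0.45, -0.05, 0.2], [0.45, -0.05, 0.2], [0.45, -0.05, 0.2], [0.45, -0.05, 0.2]], angular=[[0.001, 0.002, -0.001], [0.001, 0.002, -0.001], [0.001, 0.002, -0.001], [0.001, 0.002, -0.001], [0.001, 0.002, 0], [0.001, 0.002, 0], [0.001, 0.002, 0], [0.001, 0.002, 0], [0.001, 0.002, 0], [0.001, 0.002, 0]])

```text
time_s: 27.88
tcp_pos: [505.1, 33.0, 108.8]
orientation: [[-0.246, 0.969, 0.011], [0.969, 0.246, -0.026], [-0.028, 0.005, -1.0]]
ft_force: [-3.7, -2.6, 11.7]
finger_gap: 26.9
```

```bash
python3 st.py
```

```text
t27.88 tcp [505.1  33.  108.8] gap 26.9 F [-3.7 -2.6 11.7] jaw yaw 14.2 z [ 0.011 -0.026 -1.   ]
s -10.9 lat(tool y) 0.4
```

carry_out(gripper=[-1, -1, -1, -1, -1, -1, -1, -1, -1, -1], dp=[[0.6, -0.05, 0.2], [0.6, -0.05, 0.2], [0.6, -0.05, 0.2], [0.6, -0.05, 0.2], [0.6, -0.05, 0.2], [0.6, -0.05, 0.2], [0.6, -0.05, 0.2], [0.6, -0.05, 0.2], [0.6, -0.05, 0.2], [0.5, -0.05, 0.2]], angular=[[0.002, 0.005, -0.001], [0.002, 0.005, -0.001], [0.002, 0.005, -0.001], [0.002, 0.005, -0.001], [0.002, 0.005, 0], [0.001, 0.005, 0], [0.001, 0.005, 0], [0.001, 0.005, 0], [0.001, 0.005, 0], [0.001, 0.005, 0]])

```text
time_s: 28.72
tcp_pos: [493.9, 80.4, 108.4]
orientation: [[-0.245, 0.97, 0.001], [0.97, 0.245, -0.01], [-0.01, -0.001, -1.0]]
ft_force: [-4.0, -1.0, 12.2]
finger_gap: 27.1
```

```bash
python3 st.py
```

```text
t28.72 tcp [493.9  80.4 108.4] gap 27.1 F [-4.  -1.  12.2] jaw yaw 14.2 z [ 0.001 -0.01  -1.   ]
s 37.8 lat(tool y) 1.5
```

carry_out(gripper=[-1, -1, -1, -1, -1, -1, -1, -1, -1, -1], dp=[[0.35, -0.05, 0.2], [0.2, -0.05, 0.2], [0.1, -0.05, 0.2], [0, 0, 0], [0, 0, -0.6], [0, 0, -1.2], [0, 0, -2], [0, 0, -2.5], [0, 0, -2], [0, 0, -1]], angular=[[0, 0.003, 0], [0, 0.003, 0], [0, 0, 0], [0, 0, 0], [0, 0, 0], [0, 0, 0], [0, 0, 0], [0, 0, 0], [0, 0, 0], [0, 0, 0]])

```text
time_s: 29.55
tcp_pos: [489.0, 85.4, 202.7]
orientation: [[-0.245, 0.97, -0.005], [0.97, 0.245, -0.012], [-0.01, -0.008, -1.0]]
ft_force: [0.3, -0.2, -3.5]
finger_gap: 26.9
```

```bash
python3 -c "
from st import *
tplan((549.4,250.4,205,-15),[1,2,3,3,3,3,2.5,1.5,.8,.4,.2,0])
c=cam('side');crop(c,300,200,400,300,6,'s20.png')
c=cam('scene');crop(c,230,190,310,250,8,'c20.png')
c=cam('wrist');crop(c,0,0,640,400,1,'w20.png')
"
```

```text
t29.55 tcp [489.   85.4 202.7] gap 26.9 F [ 0.3 -0.2 -3.5] jaw yaw 14.2 z [-0.005 -0.012 -1.   ]
s 43.9 lat(tool y) -2.0
t29.55 tcp [489.   85.4 202.7] gap 26.9 F [ 0.3 -0.2 -3.5] jaw yaw 14.2 z [-0.005 -0.012 -1.   ]
d [ 60.4 165.    2.3]
{"dp": [[0.71, 0.48, -0.02], [1.45, 0.93, -0.04], [2.24, 1.29, -0.06], [2.33, 1.12, -0.06], [2.41, 0.94, -0.05], [2.47, 0.76, -0.05], [2.1, 0.48, -0.04], [1.27, 0.21, -0.02], [0.68, 0.09, -0.01], [0.34, 0.04, -0.0], [0.17, 0.02, -0.0], [0.0, 0.0, -0.0]], "angular": [[-0.0, 0.001, 0.025], [-0.0, 0.001, 0.05], [-0.001, 0.002, 0.075], [-0.001, 0.002, 0.075], [-0.001, 0.002, 0.075], [-0.001, 0.002, 0.075], [-0.001, 0.001, 0.062], [-0.0, 0.001, 0.037], [-0.0, 0.0, 0.02], [-0.0, 0.0, 0.01], [-0.0, 0.0, 0.005], [0.0, 0.0, 0.0]]}
```

View pics/s20.png

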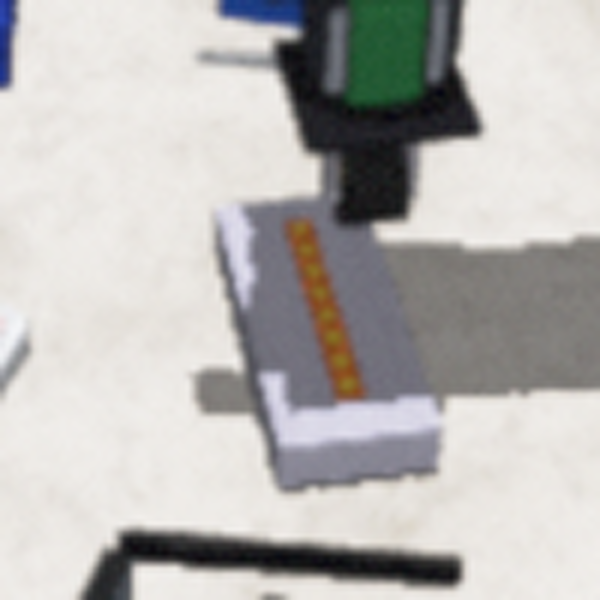

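View pics/w20.png

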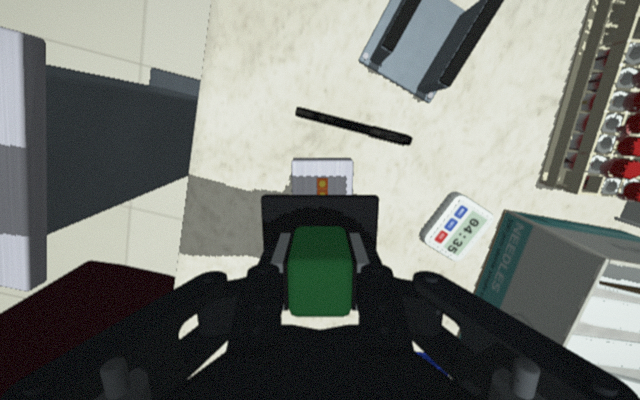

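All eight lids look uniformly flat. During the return pass the tool ran at constant height (108.4–108.9 mm) with constant force (11–12 N), so no lid is standing up. Now carry the roller back over its stand.

carry_out(gripper=[-1, -1, -1, -1, -1, -1, -1, -1, -1, -1], dp=[[0.7, 0.5, 0], [1.4, 0.9, 0], [2.1, 1.2, 0], [2.2, 1.1, 0], [2.3, 0.9, 0], [2.2, 0.7, 0], [1.7, 0.4, 0], [1, 0.2, 0], [0.5, 0.1, 0], [0.2, 0, 0]], angular=[[0, 0.001, 0.025], [0, 0.001, 0.05], [-0.001, 0.002, 0.075], [-0.001, 0.002, 0.075], [-0.001, 0.002, 0.075], [-0.001, 0.002, 0.075], [0, 0.001, 0.06], [0, 0.001, 0.04], [0, 0, 0.02], [0, 0, 0.01]])

```text
time_s: 30.53
tcp_pos: [535.2, 234.4, 174.9]
orientation: [[0.283, 0.959, -0.035], [0.959, -0.283, -0.008], [-0.017, -0.031, -0.999]]
ft_force: [0.1, -0.4, -2.1]
finger_gap: 27.3
```

```bash
python3 -c "
from plan import *
tplan((549.8,250.5,165,-15),[.5,1,1,1,1,.5,.3,.1,0,0])
"
```

```text
t30.53 tcp [535.2 234.4 174.9] gap 27.3 F [ 0.1 -0.4 -2.1] jaw yaw -16.5 z [-0.035 -0.008 -0.999]
d [14.6 16.1 -9.9]
{"dp": [[0.18, 0.09, 0.09], [0.36, 0.18, 0.17], [0.36, 0.18, 0.18], [0.36, 0.18, 0.18], [0.36, 0.18, 0.18], [0.18, 0.09, 0.09], [0.11, 0.06, 0.05], [0.04, 0.02, 0.02], [0.0, 0.0, 0.0], [0.0, 0.0, 0.0]], "angular": [[-0.003, 0.002, -0.002], [-0.006, 0.003, -0.005], [-0.006, 0.003, -0.005], [-0.006, 0.003, -0.005], [-0.006, 0.003, -0.005], [-0.003, 0.002, -0.002], [-0.002, 0.001, -0.001], [-0.001, 0.0, -0.0], [0.0, 0.0, 0.0], [0.0, 0.0, 0.0]]}
```

carry_out(gripper=[-1, -1, -1, -1, -1, -1, -1, -1, -1, -1], dp=[[0.2, 0.1, -0.1], [0.3, 0.2, 0], [0.35, 0.2, 0], [0.35, 0.2, 0.1], [0.3, 0.1, 0.1], [0.15, 0.05, 0.1], [0.05, 0, 0], [0, 0, 0], [0, 0, 0], [0, 0, 0]], angular=[[-0.003, 0.002, -0.002], [-0.006, 0.003, -0.005], [-0.006, 0.003, -0.005], [-0.006, 0.003, -0.005], [-0.006, 0.003, -0.005], [-0.004, 0.002, -0.002], [-0.002, 0, 0], [0, 0, 0], [0, 0, 0], [0, 0, 0]])

```text
time_s: 31.37
tcp_pos: [545.6, 247.1, 167.0]
orientation: [[0.258, 0.966, -0.004], [0.966, -0.258, -0.004], [-0.005, -0.003, -1.0]]
ft_force: [-0.6, 0.3, -2.4]
finger_gap: 27.1
```

```bash
python3 -c "
from plan import *
tplan((549.8,250.5,150,-15),[.5,1,1,1,.5,.3,.1,0,0,0])
c=cam('wrist');crop(c,200,100,440,280,3,'w21.png')
c=cam('side');crop(c,280,240,370,350,5,'s21.png')
"
```

```text
t31.37 tcp [545.6 247.1 167. ] gap 27.1 F [-0.6  0.3 -2.4] jaw yaw -14.9 z [-0.004 -0.004 -1.   ]
d [  4.2   3.4 -17. ]
{"dp": [[0.05, 0.04, 0.19], [0.1, 0.07, 0.39], [0.1, 0.07, 0.39], [0.1, 0.07, 0.39], [0.05, 0.04, 0.19], [0.03, 0.02, 0.12], [0.01, 0.01, 0.04], [0.0, 0.0, 0.0], [0.0, 0.0, 0.0], [0.0, 0.0, 0.0]], "angular": [[-0.0, 0.001, 0.0], [-0.001, 0.001, 0.0], [-0.001, 0.001, 0.0], [-0.001, 0.001, 0.0], [-0.0, 0.001, 0.0], [-0.0, 0.0, 0.0], [-0.0, 0.0, 0.0], [0.0, 0.0, 0.0], [0.0, 0.0, 0.0], [0.0, 0.0, 0.0]]}
```

View pics/w21.png

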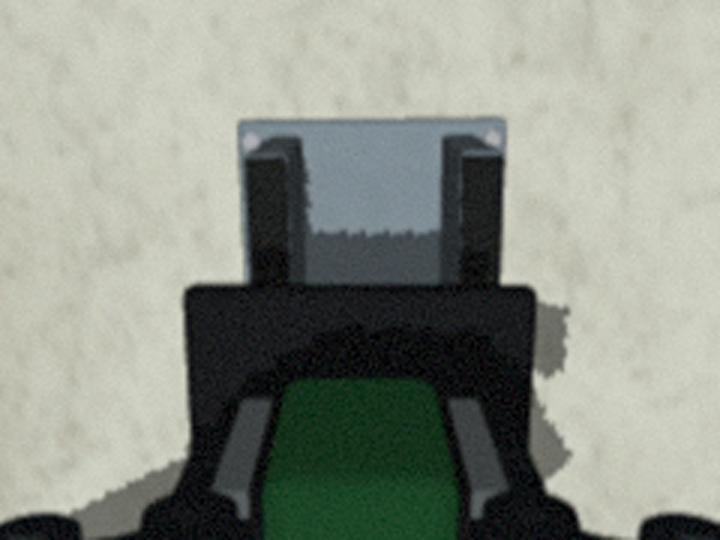

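View pics/s21.png

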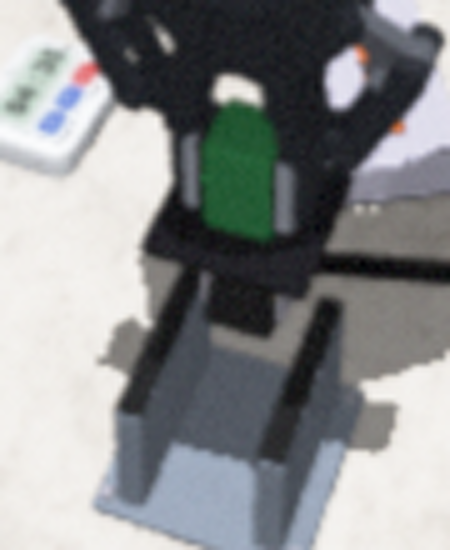

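The rails' centre is at col 324.7 and the flange centre at col 320, so a 3.5 mm shift in +tool y is needed. This agrees with the pose error. Correct, then descend.

carry_out(gripper=[-1, -1, -1, -1, -1, -1, -1, -1, -1, -1], dp=[[0.1, 0.1, 0], [0.15, 0.12, 0.1], [0.1, 0.08, 0.3], [0.05, 0.05, 0.4], [0, 0, 0.3], [0, 0, 0.2], [0, 0, 0.1], [0, 0, 0], [0, 0, 0], [0, 0, 0]], angular=[[-0.001, 0.002, 0], [-0.001, 0.001, 0], [-0.001, 0.001, 0], [0, 0, 0], [0, 0, 0], [0, 0, 0], [0, 0, 0], [0, 0, 0], [0, 0, 0], [0, 0, 0]])

```text
time_s: 32.3
tcp_pos: [550.3, 250.1, 150.8]
orientation: [[0.258, 0.966, -0.001], [0.966, -0.258, -0.001], [-0.001, -0.0, -1.0]]
ft_force: [0.5, -0.3, -3.3]
finger_gap: 27.1
```

```bash
python3 -c "
from plan import *
tplan((549.8,250.5,150,-15),[1])
c=cam('wrist');crop(c,200,100,440,280,3,'w22.png')
c=cam('side');crop(c,280,240,370,350,5,'s22.png')
"
```

```text
t32.30 tcp [550.3 250.1 150.8] gap 27.1 F [ 0.5 -0.3 -3.3] jaw yaw -14.9 z [-0.001 -0.001 -1.   ]
d [-0.5  0.4 -0.8]
{"dp": [[0.03, -0.06, 0.08]], "angular": [[-0.0, 0.001, 0.001]]}
```

View pics/w22.png

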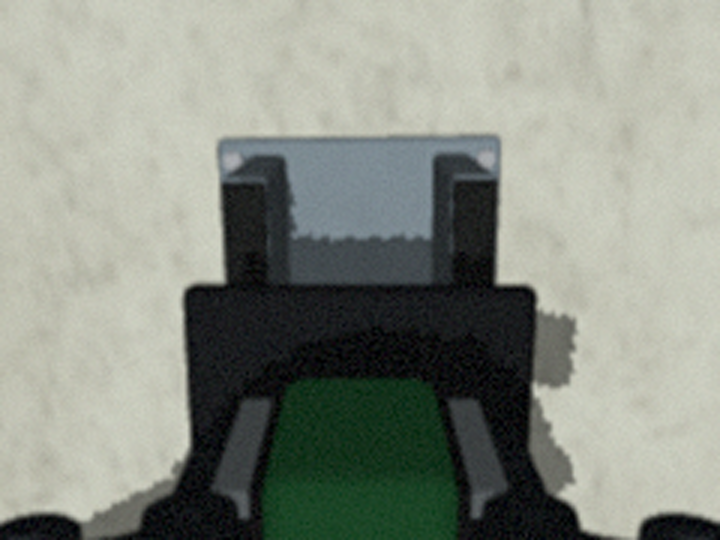

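View pics/s22.png

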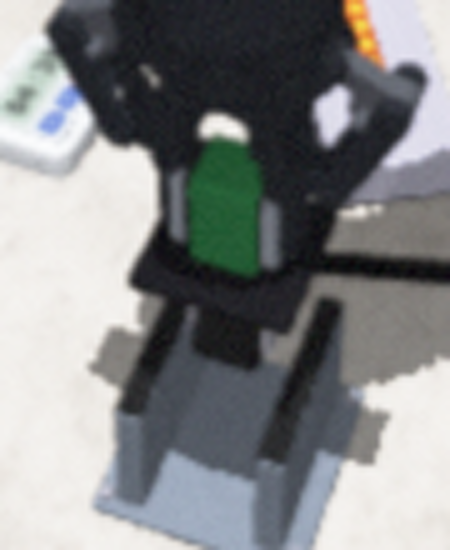

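The rails (224–497) are now centred on the flange (185–535). Descend in stages.

carry_out(gripper=[-1, -1, -1, -1, -1, -1, -1, -1, -1, -1], dp=[[0, 0, 0.3], [0, 0, 0.5], [0, 0, 0.5], [0, 0, 0.5], [0, 0, 0.4], [0, 0, 0.3], [0, 0, 0.2], [0, 0, 0.1], [0, 0, 0], [0, 0, 0]], angular=[[0, 0, 0], [0, 0, 0], [0, 0, 0], [0, 0, 0], [0, 0, 0], [0, 0, 0], [0, 0, 0], [0, 0, 0], [0, 0, 0], [0, 0, 0]])

```text
time_s: 33.23
tcp_pos: [550.1, 250.0, 119.5]
orientation: [[0.258, 0.966, -0.001], [0.966, -0.258, -0.001], [-0.001, -0.001, -1.0]]
ft_force: [0.7, -0.5, -3.2]
finger_gap: 27.1
```

```bash
python3 -c "
from plan import *
tplan((549.8,250.5,93,-15),[1])
"
```

```text
t33.23 tcp [550.1 250.  119.5] gap 27.1 F [ 0.7 -0.5 -3.2] jaw yaw -14.9 z [-0.001 -0.001 -1.   ]
d [ -0.3   0.5 -26.5]
{"dp": [[0.05, -0.04, 2.65]], "angular": [[-0.001, 0.001, 0.001]]}
```

carry_out(gripper=[-1, -1, -1, -1, -1, -1, -1, -1, -1, -1], dp=[[0.02, 0, 0.3], [0.02, 0, 0.5], [0, 0, 0.5], [0, 0, 0.4], [0, 0, 0.3], [0, 0, 0.2], [0, 0, 0.1], [0, 0, 0], [0, 0, 0], [0, 0, 0]], angular=[[0, 0.001, 0], [0, 0, 0], [0, 0, 0], [0, 0, 0], [0, 0, 0], [0, 0, 0], [0, 0, 0], [0, 0, 0], [0, 0, 0], [0, 0, 0]])

```text
time_s: 34.07
tcp_pos: [550.6, 250.6, 94.3]
orientation: [[0.258, 0.966, -0.0], [0.966, -0.258, 0.0], [0.0, -0.0, -1.0]]
ft_force: [1.1, -0.2, -3.5]
finger_gap: 27.1
```

```bash
python3 -c "
from plan import *
tplan((549.8,250.5,91,-15),[1])
c=cam('side');crop(c,280,240,370,350,5,'s23.png')
"
```

```text
t34.07 tcp [550.6 250.6  94.3] gap 27.1 F [ 1.1 -0.2 -3.5] jaw yaw -14.9 z [-0.  0. -1.]
d [-0.8 -0.1 -3.3]
{"dp": [[-0.03, -0.07, 0.33]], "angular": [[-0.0, -0.0, 0.001]]}
```

View pics/s23.png

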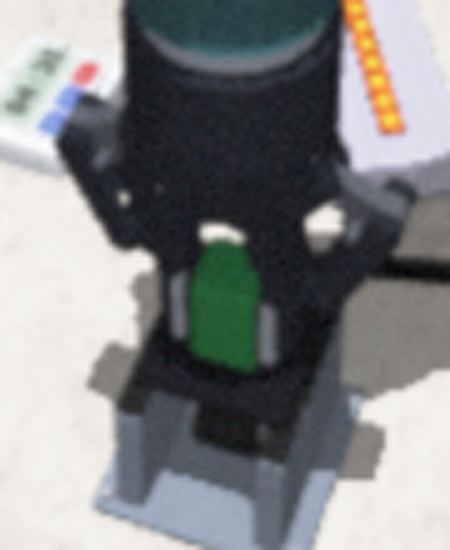

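The flange is almost on the rails. Lower the last few millimetres until it takes load.

carry_out(gripper=[-1, -1, -1, -1, -1, -1, -1, -1, -1, -1], dp=[[0, 0, 0.1], [0, 0, 0.1], [0, 0, 0.1], [0, 0, 0.05], [0, 0, 0], [0, 0, 0], [0, 0, 0], [0, 0, 0], [0, 0, 0], [0, 0, 0]], angular=[[0, 0, 0], [0, 0, 0], [0, 0, 0], [0, 0, 0], [0, 0, 0], [0, 0, 0], [0, 0, 0], [0, 0, 0], [0, 0, 0], [0, 0, 0]])

```text
time_s: 34.95
tcp_pos: [551.6, 250.9, 92.3]
orientation: [[0.258, 0.966, 0.002], [0.966, -0.258, 0.001], [0.002, 0.002, -1.0]]
ft_force: [-0.9, -0.6, -1.7]
finger_gap: 27.1
```

```bash
python3 -c "
from plan import *
state()"
```

```text
t34.95 tcp [551.6 250.9  92.3] gap 27.1 F [-0.9 -0.6 -1.7] jaw yaw -14.9 z [ 0.002  0.001 -1.   ]
```

carry_out(gripper=[-1, -1, -1, -1, -1, -1, -1, -1, -1, -1], dp=[[0, -0.05, 0.1], [0, -0.05, 0.1], [0, 0, 0.1], [0, 0, 0.05], [0, 0, 0], [0, 0, 0], [0, 0, 0], [0, 0, 0], [0, 0, 0], [0, 0, 0]], angular=[[0, 0, 0], [0, 0, 0], [0, 0, 0], [0, 0, 0], [0, 0, 0], [0, 0, 0], [0, 0, 0], [0, 0, 0], [0, 0, 0], [0, 0, 0]])

```text
time_s: 35.78
tcp_pos: [551.6, 250.9, 92.4]
orientation: [[0.258, 0.966, 0.005], [0.966, -0.258, 0.001], [0.002, 0.005, -1.0]]
ft_force: [-1.0, -0.8, 2.4]
finger_gap: 27.2
```

```bash
python3 -c "
from plan import *
state()"
```

```text
t35.78 tcp [551.6 250.9  92.4] gap 27.2 F [-1.  -0.8  2.4] jaw yaw -14.9 z [ 0.005  0.001 -1.   ]
```

The flange is seated: height stopped at 92.4 and Fz rose. Release and back straight up.

carry_out(gripper=[-0.2, 0.4, 1, 1, 1, 1, 1, 1, 1, 1], dp=[[0, 0, 0], [0, 0, 0], [0, 0, 0], [0, 0, 0], [0, 0, -0.3], [0, 0, -0.8], [0, 0, -1.5], [0, 0, -2.5], [0, 0, -2.5], [0, 0, -1.5]], angular=[[0, 0, 0], [0, 0, 0], [0, 0, 0], [0, 0, 0], [0, 0, 0], [0, 0, 0], [0, 0, 0], [0, 0, 0], [0, 0, 0], [0, 0, 0]])

```text
time_s: 36.62
tcp_pos: [549.0, 250.5, 183.5]
orientation: [[0.258, 0.966, -0.002], [0.966, -0.258, -0.001], [-0.001, -0.001, -1.0]]
ft_force: [0.7, -0.6, 0.5]
finger_gap: 85.2
```

```bash
python3 -c "
from plan import *
from meas import *
state()
c=cam('side');crop(c,280,120,400,350,2.6,'s24.png')
crop(c,280,260,370,350,6,'s24r.png')
c=cam('wrist');crop(c,0,0,640,400,1,'w24.png')
C=cam('scene');crop(C,200,150,400,290,4,'c24.png')
"
```

```text
t36.62 tcp [549.  250.5 183.5] gap 85.2 F [ 0.7 -0.6  0.5] jaw yaw -15.0 z [-0.002 -0.001 -1.   ]
```

View pics/s24r.png

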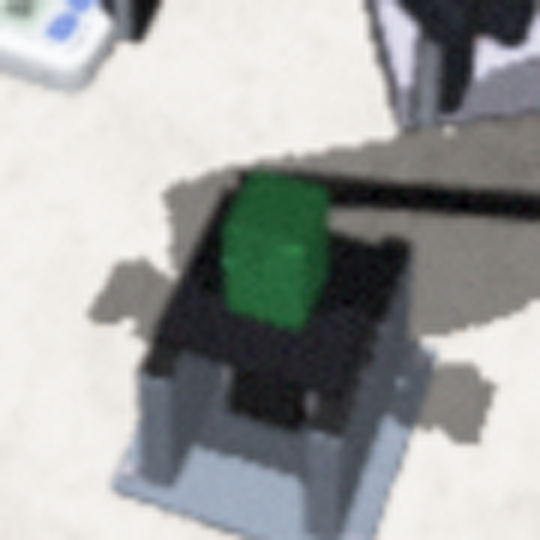

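View pics/c24.png

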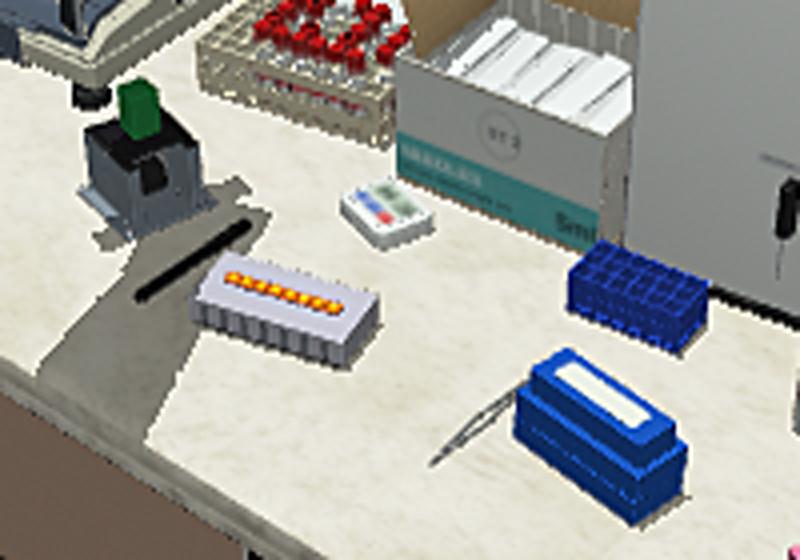

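View pics/w24.png

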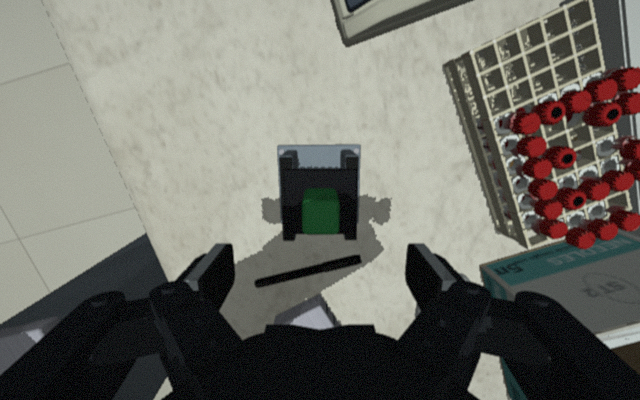

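The roller hangs upright with its flange on both rails. The pen, timer, forceps and other items are unmoved, and the covers are nested. One free check of the lids: compare the strip's image rows before and after rolling in the scene view, where a lid going down 3–4 mm should shift about 1 px.

```bash
python3 - <<'E'
from meas import *
C=cam("scene"); crop(C,235,195,310,245,8,'lidc_after.png')
u=np.array([np.cos(np.radians(104.6)),np.sin(np.radians(104.6))])
for s in (-45.5,0,45.5):
    p=np.array([502,43.4])+s*u; print('expected shift',(proj(C,[[*p,33]])-proj(C,[[*p,36.5]])).round(2))
def rows(f):
    im=cv2.imread('pics/'+f)[:,:,::-1].astype(int); m=(im[:,:,0]>im[:,:,2]+70)&(im[:,:,0]>im[:,:,1]+5); m[:,440:]=0; m[:130]=0
    return {k:(np.nonzero(m[:,k:k+20])[0].mean()/8).round(2) for k in range(180,400,20) if m[:,k:k+20].any()}
a,b=rows('lidc.png'),rows('lidc_after.png')
print([(k,a[k],b[k],round(b[k]-a[k],2)) for k in a if k in b])
E
```

```text
expected shift [[0.04 0.86]]
expected shift [[0.05 0.86]]
expected shift [[0.07 0.85]]
[(180, np.float64(23.8), np.float64(24.45), np.float64(0.65)), (200, np.float64(24.62), np.float64(25.32), np.float64(0.7)), (220, np.float64(25.35), np.float64(26.05), np.float64(0.7)), (240, np.float64(25.94), np.float64(26.79), np.float64(0.85)), (260, np.float64(26.8), np.float64(27.46), np.float64(0.66)), (280, np.float64(27.56), np.float64(28.35), np.float64(0.79)), (300, np.float64(28.19), np.float64(29.02), np.float64(0.83)), (320, np.float64(29.0), np.float64(29.86), np.float64(0.86)), (340, np.float64(29.66), np.float64(30.5), np.float64(0.84)), (360, np.float64(30.44), np.float64(31.31), np.float64(0.87)), (380, np.float64(31.28), np.float64(31.91), np.float64(0.63))]
```

View pics/lidc_after.png

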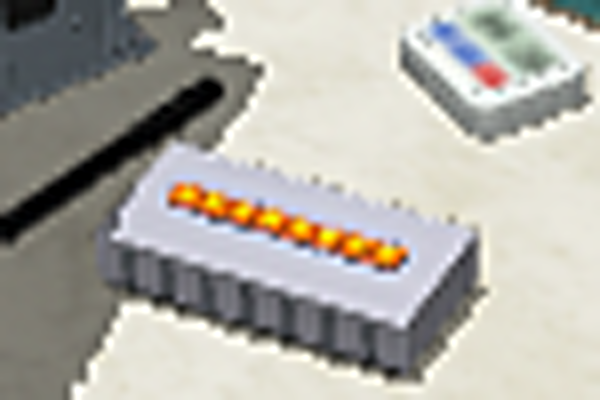

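Every part of the strip sank by 0.63–0.87 px, against an expected 0.86 px for 3.5 mm (starting height varied by lid), with no lid left up. Handing in.

```bash
python3 -c "
from h import *
state(); print(arm.sign_off())"
```

```text
t36.82 tcp [548.5 250.2 181.1] gap 85.1 F [ 0.4 -0.2 -0.5] jaw yaw -15.0 z [-0.003 -0.001 -1.   ]
the job is handed in; nothing more can be done
None
```

I moved the dust cover onto the spare, rolled the lid strip from lid_7 to lid_0 and back, and hung the roller on its stand. I handed the job in at 36.8 s with the gripper open and clear of everything.

- **Covers:** the dust cover's skirt sits flush on the spare's. The spare's position read within about 2 mm and 1° of where it was before.
- **Lids:** in the scene camera every part of the strip sank 0.63–0.87 px, where 0.86 px was expected for 3.5 mm, and no lid stands out. On the return pass the tool height stayed within 0.5 mm, with 11–12 N on the wrist sensor. The camera check alone cannot resolve less than about 1 mm.
- **Roller:** it hangs upright with its flange on both rails, as seen in the side and wrist views.
- **Other things:** the pen, timer and forceps look unmoved. I did not re-check the pink cover or the bottle at the end.

Two things did not go cleanly on the first rolling pass:
- **Lighter press:** the first half was pressed with only about 7–10 N on the sensor.
- **Overrun:** the wheel ran just past lid_0 onto the bare block top. I lifted it off, levelled it and made the return pass.

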